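# Clear the hand sanders away and set out the next blanks under the dust hood

### The arm

A 6-joint arm with a two-finger parallel gripper is mounted at the origin on the work surface. World frame = base frame: x ahead of the robot, y to its left, z up, the work surface at z = 0. Lengths are in m, angles in rad, forces in N, time in s.
With the tool pointing down it reaches from about 0.225 to 0.875 m from the base axis. Payload 3.4 kg.
Tool frame: the origin (TCP) lies at the very end of the fingers, on their centre line; the grasp point (between the pads) lies 19 mm behind it; z points along the fingers, y is the line along which they close (so a half turn about z gives the same grasp; the last joint's range is limited). The gripper opens to 85 mm and grips with 20 to 120 N. Pads are 22 mm wide; open, the fingers measure 114 mm over their backs; the gripper's body (76 mm by 85 mm) begins 54 mm behind the grasp point. The pads swing forward as they close: fully open they stand 13 mm farther back than shut.
Start: joints at [-1.337, 0.276, 1.505, -0, 1.361, -0.121], TCP at [0.2, -0.539, 0.231] pointing down, gripper open.
Joint ranges: [-2.89, 2.89], [-0.75, 2.08], [0.22, 2.7], [-1.18, 4.32], [0.11, 2.71], [-2.7, 2.7]. Speed limits (rad/s): [2.57, 2.57, 3.14, 3.14, 3.14, 3.14].

### API

Orientations are given as a unit quaternion [x, y, z, w].
In Python, from bench import observe, snapshot, sign_off, silhouettes gives the robot as it stands.
- The arm moves only by the tool apply_moves, never from a script. Its argument "plan" is a list of rows, each a list of 7 numbers: the closure, from -1 (fully open) to 1 (shut), so that 0 is half open, then the shift along the world's x, y, z normalised to -1 to 1, where 1 is 0.2 m, then the turn, a rotation vector about the world's x, y, z normalised to -1 to 1, where 1 is 90 degrees. In form: [[hand, x, y, z, wx, wy, wz], ...]. A call has 1 to 5 rows; each row shifts and turns the commanded pose from where the row before left it; what a row does not reach is not made up. A row lasts 1/8 s, in which the tool goes at most 62.5 mm and 10.7 degrees, less where a joint would pass 70% of its speed; a pose out of reach is approached as far as the arm can. A call with a number of a shift or a turn outside -1 to 1 is refused whole. A call with a gripper value outside its range is refused whole. The fingers move at their own pace and stop on an object; "newtons" is the grip in N (left out, the last holds). Time passes only in rows, so rows that do not move let the fingers close. It gives the time, the measured TCP pose, the force, the opening and the grip force at its end, in the units of the state.
- observe(): the state, without advancing time (a new reading comes with each control period).
- snapshot(name): name is "scene" or "top" or "wrist"; returns a dict with "image" (480x640x3 uint8, red, green, blue), "camera_matrix" (3x3 intrinsics, pixels), "rvec" (rotation vector, rad) and "tvec" (3), from world to camera coordinates, as OpenCV has them; the wrist camera has in their place "T_tool_cam" (4x4, takes a point from camera to tool coordinates, whose origin is the TCP and whose axes are the flange's). Camera axes: x right, y down, z forward; pixel columns grow to the right and rows downward; lengths in m; the calibration is good to about 2 mm. A picture is of the moment at which its call begins: read the wrist's pose just before it. There is no depth.
- sign_off(): hands the job in; it is judged then, once.
Trained networks look in a picture, given as the dict that the camera call returned (one of the last four; its "shot" number tells which), for a name from the list of things; names that differ only in an ending like _2 or _b are one class to them, and where a whole thing is asked for, a point or a joint stands for the part that bears it (a point fixed in the world has none). Each returns a list of dicts, best first, with "confidence" (0 to 1); they miss things now and then, are a little off and sometimes report something else, mostly with a low value. They report only what shows in the picture. A call takes as long as a camera call. They do not tell look-alikes from the thing itself.
- silhouettes(picture, target): "mask" (480x640 bool, what is visible of it) and "bbox" ([left, top, width, height] in pixels, round what is visible of it).
The state is a dict: "time_s": time; "qpos": joint angles; "qvel": joint speeds; "joint_torque": joint torques, N m; "position": TCP position; "orientation": TCP orientation; "ft_force": force on the tool from outside, world axes, zero at the start; "torque": the same for the moment, N m; "width": finger opening in m; "grip_force": force on a finger pad.
Only numpy, scipy, OpenCV 4.12 (cv2) and the standard library are available. Lean on these libraries where they do the work, as an engineer would, in place of code of your own. Each camera call takes 0.05 s, during which the arm holds its last target. There are 200 camera calls.

### The job

Get the dust hood ready for the next batch: put every hand sander lying on the mat into the open left drawer of the chest and push that drawer fully shut, which frees the interlock of the right one. Then pull the right drawer open, take out each black blank and lay it flat on the mat with its blade wholly inside the hood, behind the sash line, and its tang sticking out at the front, with the hood's sash raised so that its bottom edge is level with the pointer. Shut the right drawer again and leave the other things on the bench where they are.

Things in the scene. Friction and masses are not known exactly. Their poses are not given: they have to be found in the camera images.
- chest: grey bench chest, fixed, 260 deep (x) x 480 wide (y) x 150 mm high; origin under the middle of its front plane, x from front to back, y to its left. Two top drawers side by side slide out to -x (the wide bottom drawer is not used). An interlock lets only one be open: while one is not fully shut, the other is locked
- left_drawer (a joint): how far the left drawer (at +y) is pulled out, m: 0 shut, 0.185 fully out; slides with about 2 N. Starts 0.15 to 0.18 open and empty
- right_drawer (a joint): how far the right drawer (at -y) is pulled out, m: 0 shut, 0.185 fully out; slides with about 2 N. Starts shut and locked by the interlock
- left_drawer_handle (a point): middle of the left drawer's bar handle: a level bar along the chest's y, 100 mm long, 11 mm thick, 35 mm in front of the front panel (14 mm thick, 69 mm high) and 30 mm below the chest's top, clear behind. Axes as the chest's
- right_drawer_handle (a point): the same for the right drawer
- left_drawer_floor (a point): point on the left drawer's inner floor at the middle of the front panel's inside; x to the drawer's back, y left. Inside 229 long (x) x 214 mm wide (y); walls 41 mm, front panel 64 mm above the floor; 68 mm clear height under the chest's top. Only x from 0 to the drawer's opening is clear of the chest
- hood: benchtop dust hood, clear panels in an aluminium frame, fixed; origin on the bench under the middle of the sash plane, x into the hood, y to its left. Rubber mat 4 mm thick, x -210 to +240 mm, y within 200 mm. Sash guides at y = +-202 mm (24 mm wide, 345 mm high) joined by a header; roof at 175 mm, inside reaches to x = 205 mm
- hood_line (a point): the sash line: point on the mat's top straight under the middle of the sash, axes as the hood's (x inwards); inside the hood is x > 0
- sash_edge (a point): outer edge, at mid-width, of the finger lip along the sash's bottom edge (same height). Lip 6 mm thick, 300 mm wide, reaching 32 mm in front of the sash plane; push up from under it or down on it. The sash slides straight up, to 0.17 m; spring-balanced, moves with about 4 N (more if fast), stays where left; starts 45 to 80 mm up
- pointer_tip (a point): tip of the steel pointer clip, held stiffly on the left guide: the height at which the sash's bottom edge must stand (about 0.125 to 0.155 m above the bench)
- bottle: white squeeze bottle, 62 mm diameter, 190 mm high, stands between chest and hood; origin under its centre. Leave alone
- jar: glass jar 68 mm diameter, 75 mm high, on the chest; origin under its centre. Leave alone
- tape: roll of tape 96 mm diameter, 25 mm high, lying near the robot; origin under its centre. Leave alone
- broom: straw hand broom, 280 mm long, at the left of the bench. Leave alone
- clamp: bar clamp, 260 mm long, at the right of the bench. Leave alone
- oval_plate: finished black oval plate without tang, 155 x 85 x 9 mm, lying on the bench in front of the chest; origin under its centre. Leave alone
- scraper: scraper 180 mm long, lying near the robot. Leave alone
- sander1: hand sander: sole plate 110 long (its x) x 56 wide (its y) x 16 mm high with a grip ridge along the middle of its top, 80 long x 24 wide, from 16 to 50 mm above the underside; 0.15 to 0.30 kg. Origin at the centre of the underside, z up. Lies on the hood's mat at the start, or is absent
- sander2: hand sander: sole plate 110 long (its x) x 56 wide (its y) x 16 mm high with a grip ridge along the middle of its top, 80 long x 24 wide, from 16 to 50 mm above the underside; 0.15 to 0.30 kg. Origin at the centre of the underside, z up. Lies on the hood's mat at the start, or is absent
- sander3: hand sander: sole plate 110 long (its x) x 56 wide (its y) x 16 mm high with a grip ridge along the middle of its top, 80 long x 24 wide, from 16 to 50 mm above the underside; 0.15 to 0.30 kg. Origin at the centre of the underside, z up. Lies on the hood's mat at the start, or is absent
- blank1: black blank 10 mm thick, 0.12 kg: blade 80 long x 66 mm wide with a round end (x 0 to 80 mm) and tang 80 x 24 mm (x -80 to 0). Origin on the underside at the neck between them; x to the blade's end, z up. Starts flat in the right drawer (184 mm wide inside, else like the left), tang end some 10 mm behind the front panel; lifts clear only with the drawer fully out. May be absent
- blank2: black blank 10 mm thick, 0.12 kg: blade 80 long x 66 mm wide with a round end (x 0 to 80 mm) and tang 80 x 24 mm (x -80 to 0). Origin on the underside at the neck between them; x to the blade's end, z up. Starts flat in the right drawer (184 mm wide inside, else like the left), tang end some 10 mm behind the front panel; lifts clear only with the drawer fully out. May be absent
- blank1_tang_end (a point): end of this blank's tang, on its centre line, at half thickness
- blank2_tang_end (a point): end of this blank's tang, on its centre line, at half thickness
Mind the look-alikes: they are no part of the job. Leave any turquoise look-alike of the sander1 alone.

How it is judged:
On the way, in this order (a step that is already met when the one before it is completed fails the run):
1. every hand sander lies in the left drawer and that drawer is shut (x of sander1 in the frame of left_drawer_floor between 0 and 0.232 m and y of sander1 in the frame of left_drawer_floor between -0.107 and 0.107 m and z of sander1 in the frame of left_drawer_floor between -0.01 and 0.06 m and x of sander2 in the frame of left_drawer_floor between 0 and 0.232 m and y of sander2 in the frame of left_drawer_floor between -0.107 and 0.107 m and z of sander2 in the frame of left_drawer_floor between -0.01 and 0.06 m and x of sander3 in the frame of left_drawer_floor between 0 and 0.232 m and y of sander3 in the frame of left_drawer_floor between -0.107 and 0.107 m and z of sander3 in the frame of left_drawer_floor between -0.01 and 0.06 m and value of joint left_drawer below 0.006 m), for 0.2 s.
2. the right drawer is open while the left stays shut (value of joint right_drawer above 0.12 m and value of joint left_drawer below 0.008 m), for 0.2 s.
At the end, for the whole second after the job is handed in: All hand sanders are in the left drawer; both drawers are shut to within 6 mm; each blank lies flat on the mat at rest, its neck behind the sash line (2 mm allowed) and its tang end at least 20 mm in front of it; the sash's bottom edge is within 10 mm of the pointer's height (all of step 1 and x of each of blank1, blank2 in the frame of hood_line above -0.002 m and x of each of blank1_tang_end, blank2_tang_end in the frame of hood_line below -0.02 m and y of blank1 in the frame of hood_line between -0.19 and 0.19 m and z of each of blank1, blank2 in the frame of hood_line below 0.012 m and angle between the z axis of each of blank1, blank2 and the z axis of hood, either way round below 0.1 rad and y of blank2 in the frame of hood_line between -0.19 and 0.19 m and value of joint right_drawer below 0.006 m and z of sash_edge in the frame of pointer_tip between -0.01 and 0.01 m and linear speed of each of blank1, blank2, sander1, sander2, sander3 below 0.02 m/s); the robot touches nothing.
It fails at once if one of the things to be left alone (bottle, jar, tape, broom, clamp, oval plate, scraper) is shoved or knocked over: moved more than 40 mm (distance of any of bottle, jar, tape, broom, clamp, oval_plate, scraper from where it was at the start of the episode above 0.04 m).
Of sander1, sander2, sander3 only 2 to 3 are there at a start; the rules pass over those that are not, and their reading is None.
Of blank1, blank2 only 1 to 2 are there at a start; the rules pass over those that are not, and their reading is None.
At some moment in a run one of sander1, sander2, sander3 may be knocked a few centimetres aside while the robot is not near it.
It also fails if it takes over 210 s, if anything falls off the work surface, if the arm or the gripper's body presses on something with over 40 N, if the wrist force passes 120 N, or if a joint passes its speed limit or range.

## Working session

There is one attempt and no reset: what is moved stays moved. The work goes in short steps, Python scripts to look and compute and a tool call to move; the robot and the scene stay as the last step left them, time stands still between calls to the robot, and variables do not carry over. Pictures are saved under pics/ and viewed, at most 14 in all, crops included, and the job is handed in when it is done.

Besides the shell and the picture viewer there is one more tool, called after ">>>" by a JSON object that holds its "method" and its "body", one argument or row to a line. apply_moves: Moves the arm, as the interface text tells. Scaled input: -1 to 1 covers 0.2 m each way for a shift and 90 degrees each way for a turn. Its arguments: {"type":"object","properties":{"plan":{"type":"array","items":{"type":"array","items":{"type":"number"}}},"newtons":{"type":"number"}},"required":["plan"]}

```bash
ls; mkdir -p pics; python3 - <<'E'
from bench import observe, snapshot
import cv2,pickle
for n in ["scene","top"]:
    s=snapshot(n); cv2.imwrite(f"pics/{n}0.png",s["image"][:,:,::-1]); pickle.dump(s,open(f"{n}0.pkl","wb")); print(n,s["camera_matrix"].tolist(),s["rvec"],s["tvec"],s["shot"])
print(observe())
E
```

```text
pics
scene [[537.0293445786066, 0.0, 319.5765953786603], [0.0, 537.0293445786066, 243.553268215518], [0.0, 0.0, 1.0]] [ 2.36500007  0.12716448 -0.02518991] [-0.49703975  0.07356633  1.62076122] 1
top [[501.14598064328595, 0.0, 320.18445811058615], [0.0, 501.14598064328595, 241.03559037693395], [0.0, 0.0, 1.0]] [ 2.17136478 -2.17489868  0.08077147] [0.02390685 0.50309468 1.60113731] 2
{'time_s': 0.1, 'qpos': array([-1.33701528e+00,  2.76530683e-01,  1.50599997e+00, -8.70996412e-06,
        1.36071205e+00, -1.20964888e-01]), 'qvel': array([-0.00057859, -0.00238808, -0.00326927,  0.00027077, -0.00117483,
        0.00217665]), 'joint_torque': array([ 1.17325308e-03, -4.17700446e+01, -2.46405190e+01, -1.06498533e-04,
        5.83402987e-03, -7.52495026e-06]), 'position': array([ 0.19962833, -0.53873115,  0.23052944]), 'orientation': array([ 9.84310118e-01,  1.76445207e-01, -5.07650785e-05, -8.23472195e-04]), 'ft_force': array([-0.14368678, -0.02843937,  0.37170242]), 'torque': array([ 0.06986854, -0.06073585, -0.03836341]), 'grip_force': 0.0, 'width': 0.0853635636572136}
```

View pics/scene0.png

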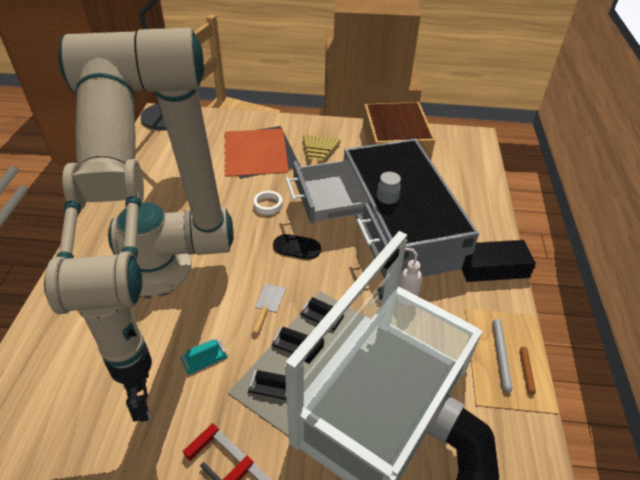

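View pics/top0.png

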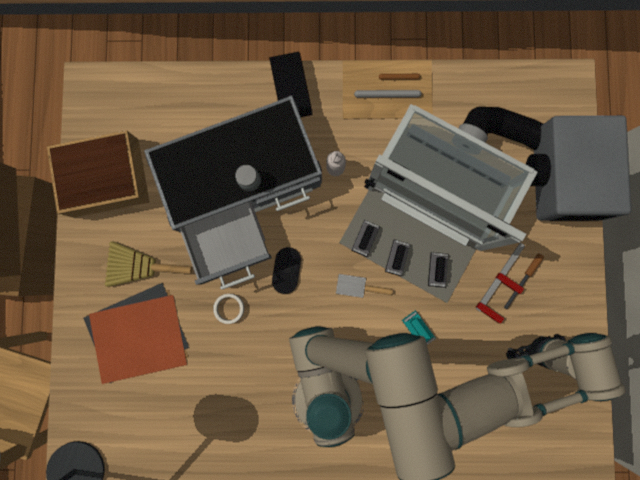

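Scene view: three black sanders at (270,384), (298,343) and (322,311) on the mat, with the turquoise look-alike at (204,356). In the top view the sanders are at (366,238), (399,258) and (438,270), turquoise at (418,326), and the left drawer is open at (225,240). The black look-alikes for blanks are the oval plate at (287,270) and the black box at (290,85). I'll take the three black-ridged ones on the mat.

```bash
cat > h.py <<'E'
import numpy as np, cv2, pickle
from bench import observe, snapshot, silhouettes
from scipy.optimize import least_squares
from scipy.spatial.transform import Rotation as R
def cam(s):
    Rm=cv2.Rodrigues(np.array(s["rvec"],float))[0]; return np.array(s["camera_matrix"]),Rm,np.array(s["tvec"],float).ravel()
def wristcam(s,st):
    T=np.eye(4);T[:3,:3]=R.from_quat(st["orientation"]).as_matrix();T[:3,3]=st["position"]
    M=np.linalg.inv(T@np.array(s["T_tool_cam"]));return np.array(s["camera_matrix"]),M[:3,:3],M[:3,3]
def proj(c,P):
    K,Rm,t=c; q=(np.atleast_2d(P)@Rm.T+t)@K.T; return q[:,:2]/q[:,2:]
def ray(c,px):
    K,Rm,t=c; d=np.linalg.inv(K)@np.array([*px,1.]); return -Rm.T@t, Rm.T@d
def onz(c,px,z):
    o,d=ray(c,px); return o+d*(z-o[2])/d[2]
def tri(cs,pxs):
    A=np.zeros((3,3));b=np.zeros(3)
    for c,p in zip(cs,pxs):
        o,d=ray(c,p);d=d/np.linalg.norm(d);M=np.eye(3)-np.outer(d,d);A+=M;b+=M@o
    return np.linalg.solve(A,b)
E
python3 - <<'E'
from h import *
S={n:snapshot(n) for n in ["scene","top"]}
pickle.dump(S,open("S.pkl","wb"))
for t in ["sander1","chest","left_drawer_handle","right_drawer_handle","bottle","jar","tape","oval_plate","sash_edge","hood","pointer_tip"]:
    for n in S:
        for d in silhouettes(S[n],t)[:4]:
            m=d["mask"].astype(np.uint8); ys,xs=np.nonzero(m)
            if len(xs)<5: continue
            r=cv2.minAreaRect(np.stack([xs,ys],1).astype(np.float32))
            print(t,n,round(d["confidence"],2),d["bbox"],"c",xs.mean().round(1),ys.mean().round(1),"rect",np.round(cv2.boxPoints(r)).astype(int).tolist())
def up(n,x,y,w,h,k,f): cv2.imwrite(f,cv2.resize(S[n]["image"][y:y+h,x:x+w,::-1],None,fx=k,fy=k,interpolation=cv2.INTER_CUBIC))
up("top",330,95,220,220*3//4+50,3.5/1.3,"pics/hoodtop.png")
up("top",140,90,200,210,2.85,"pics/chesttop.png")
up("scene",220,225,270,250,2.4,"pics/hoodscene.png")
E
```

```text
sander1 scene 0.94 [248.6, 370.1, 40.1, 29.5] c 267.8 384.2 rect [[248, 392], [252, 368], [289, 376], [285, 400]]
sander1 scene 0.84 [181.6, 341.3, 45.8, 32.6] c 203.0 355.7 rect [[178, 354], [218, 336], [228, 357], [188, 375]]
sander1 scene 0.83 [299.6, 298.7, 45.0, 29.9] c 318.1 310.8 rect [[299, 313], [309, 294], [345, 313], [336, 331]]
sander1 scene 0.71 [270.7, 325.7, 34.9, 27.4] c 288.0 339.3 rect [[271, 345], [280, 324], [306, 335], [297, 356]]
sander1 top 0.88 [431.2, 251.0, 16.8, 36.4] c 437.8 269.4 rect [[428, 286], [430, 252], [448, 254], [445, 287]]
sander1 top 0.88 [400.7, 312.4, 33.6, 32.0] c 418.0 326.6 rect [[401, 320], [415, 309], [436, 338], [422, 348]]
sander1 top 0.66 [386.7, 242.4, 22.4, 33.8] c 397.7 257.8 rect [[385, 272], [393, 240], [410, 244], [402, 276]]
sander1 top 0.65 [348.2, 220.9, 33.5, 36.0] c 365.5 238.0 rect [[351, 250], [364, 220], [380, 226], [367, 257]]
chest scene 0.59 [284.7, 140.1, 193.9, 135.7] c 390.9 202.9 rect [[276, 174], [389, 98], [489, 248], [376, 324]]
chest top 0.68 [145.9, 96.3, 176.5, 193.4] c 233.2 185.2 rect [[142, 151], [294, 95
[... 2484 characters left out ...]
, [367, 257]]
sash_edge scene 0.78 [303.9, 272.0, 88.3, 132.5] c 344.9 338.8 rect [[291, 391], [385, 272], [400, 284], [306, 403]]
sash_edge scene 0.47 [356.5, 203.2, 33.0, 48.8] c 372.8 228.2 rect [[351, 211], [369, 202], [390, 245], [373, 254]]
sash_edge top 0.65 [375.6, 177.0, 118.3, 66.1] c 430.3 212.4 rect [[370, 194], [382, 173], [496, 236], [485, 257]]
hood scene 0.71 [228.6, 229.7, 269.9, 249.9] c 376.3 382.3 rect [[214, 374], [401, 229], [559, 432], [371, 577]]
hood top 0.55 [337.9, 107.4, 205.2, 196.7] c 445.9 191.8 rect [[333, 244], [427, 63], [575, 140], [480, 321]]
pointer_tip top 0.41 [182.3, 203.6, 89.7, 86.4] c 225.5 244.0 rect [[176, 228], [251, 201], [276, 269], [201, 297]]
```

View pics/hoodtop.png

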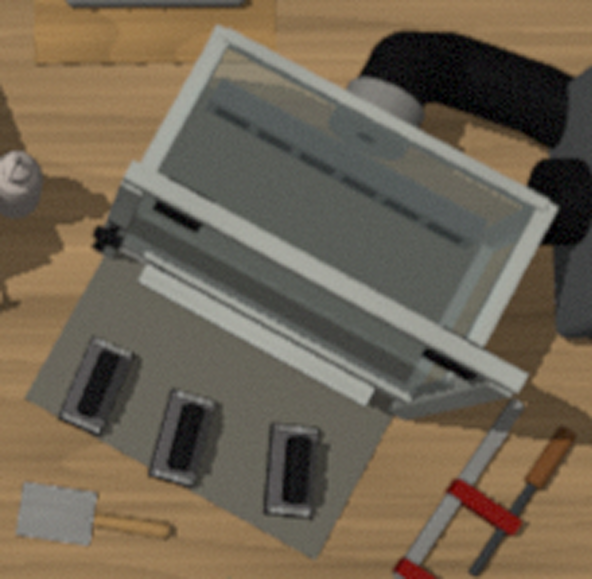

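View pics/chesttop.png

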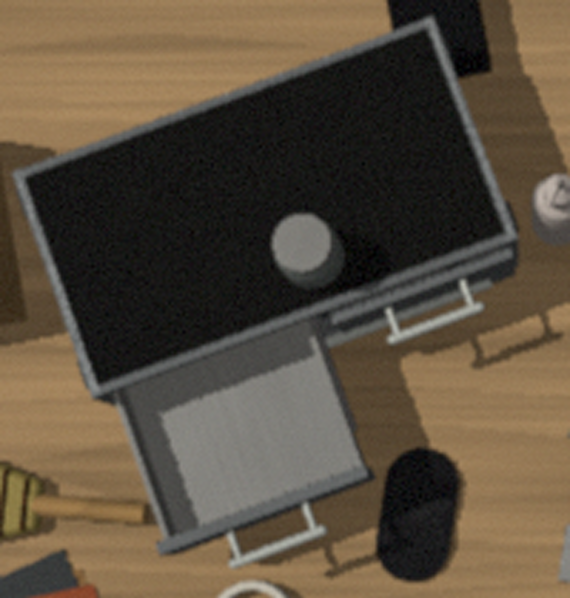

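View pics/hoodscene.png

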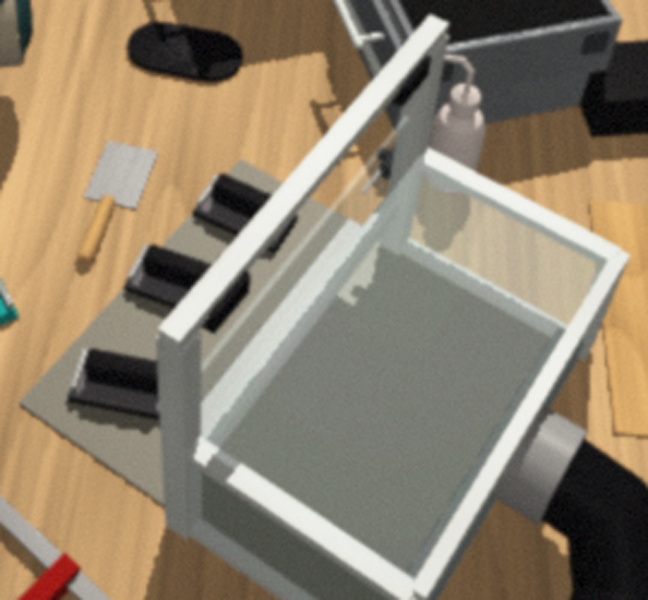

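```bash
cat > fit.py <<'E'
from h import *
S=pickle.load(open("S.pkl","rb"));T=cam(S["top"]);C=cam(S["scene"])
ht=lambda u,v:(330+u/2.692,95+v/2.692); ct=lambda u,v:(140+u/2.85,90+v/2.85); hs=lambda u,v:(220+u/2.4,225+v/2.4)
def fit(L,x0):
    def f(p):
        c,s=np.cos(p[2]),np.sin(p[2]);r=[]
        for cm,l,px in L:
            P=[p[0]+c*l[0]-s*l[1],p[1]+s*l[0]+c*l[1],l[2]]; r+=list(proj(cm,P)[0]-px)
        return np.array(r)
    o=least_squares(f,x0); print("pose",o.x.round(4),"deg",np.degrees(o.x[2]).round(1),"res",o.fun.round(1)); return o.x
ch=fit([(T,(.26,.24,.15),ct(15,173)),(T,(.26,-.24,.15),ct(432,17)),(T,(0,-.24,.15),ct(516,238)),(T,(0,.24,.15),ct(97,395))],[.6,.2,.3])
ho=fit([(T,(-.21,.2,.004),ht(25,400)),(T,(-.21,-.2,.004),ht(318,557)),(C,(-.21,-.2,.004),hs(22,405)),(C,(-.21,.2,.004),hs(240,162))],[.6,-.2,-.4])
pickle.dump((ch,ho),open("pose.pkl","wb"))
def loc(p,P):
    c,s=np.cos(p[2]),np.sin(p[2]);d=np.array(P)[:2]-p[:2];return np.array([c*d[0]+s*d[1],-s*d[0]+c*d[1],P[2]]).round(4)
for n,a,b in [("L",(233,561),(322,532)),("R",(390,339),(480,306))]:
    P=[onz(T,ct(*q),.12) for q in (a,b)];print("handle",n,P[0].round(3),P[1].round(3),loc(ch,(P[0]+P[1])/2),np.linalg.norm(P[0]-P[1]))
print("handles tri R (scene)", tri([T,C],[ct(435,322),(372.,229.)]).round(3))
P=tri([T,C],[ht(105,238),hs(383,165)]);print("pointer",P,loc(ho,P))
for a in [(145,278),(372,405)]:
    print("lip", [loc(ho,onz(T,ht(*a),z)) for z in (.05,.06,.07,.08)])
for nm,t,s in [("A",(365.5,238),(320,310.5)),("B",(398,258),(297,341)),("C",(438,269.5),(270,384))]:
    print(nm,"tri",tri([T,C],[t,s]).round(3))
for t in silhouettes(snapshot("top"),"sander1"):
    if t["confidence"]<.3: continue
    ys,xs=np.nonzero(t["mask"]);W=np.array([onz(T,q,.03) for q in zip(xs,ys)])[:,:2]
    r=cv2.minAreaRect(W.astype(np.float32));u,sv,vt=np.linalg.svd(W-W.mean(0),full_matrices=False)
    print("sander",np.round(r[0],3),np.round(r[1],3),"yaw",np.degrees(np.arctan2(vt[0][1],vt[0][0])).round(1),"mean",W.mean(0).round(3),loc(ho,[*r[0],.03]))
E
python3 fit.py
```

```text
pose [0.6119 0.2389 0.3624] deg 20.8 res [-0.9 -0.4  0.7 -0.8  1.5 -0.2 -1.3  1.2]
pose [ 0.5902 -0.3142 -0.4997] deg -28.6 res [-0.4 -1.7 -0.3 -1.1 -1.4  0.7 -1.  -0.8]
handle L [0.356 0.32  0.12 ] [0.387 0.226 0.12 ] [-0.2126  0.1168  0.12  ] 0.09906444052631429
handle R [0.594 0.155 0.12 ] [0.629 0.058 0.12 ] [-0.0475 -0.1238  0.12  ] 0.10295096827768101
handles tri R (scene) [0.625 0.107 0.13 ]
pointer [ 0.66877627 -0.12730182  0.12837956] [-0.0205  0.2017  0.1284]
lip [array([-0.0221,  0.1395,  0.05  ]), array([-0.0242,  0.1397,  0.06  ]), array([-0.0263,  0.1399,  0.07  ]), array([-0.0283,  0.1402,  0.08  ])]
lip [array([-0.0285, -0.1659,  0.05  ]), array([-0.0305, -0.1637,  0.06  ]), array([-0.0325, -0.1616,  0.07  ]), array([-0.0345, -0.1595,  0.08  ])]
A tri [ 0.512 -0.123  0.027]
B tri [ 0.455 -0.227  0.021]
C tri [ 0.411 -0.356  0.017]
sander [ 0.222 -0.288] [0.109 0.056] yaw -134.7 mean [ 0.228 -0.287] [-0.3357 -0.1538  0.03  ]
sander [ 0.409 -0.354] [0.056 0.108] yaw 175.6 mean [ 0.409 -0.354] [-0.1399 -0.1215  0.03  ]
sander [ 0.448 -0.223] [0.056 0.107] yaw 164.8 mean [ 0.447 -0.224] [-0.1684  0.012   0.03  ]
sander [ 0.51  -0.123] [0.056 0.11 ] yaw 155.6 mean [ 0.51  -0.123] [-0.1619  0.1293  0.03  ]
```

>>> {"method": "apply_moves", "body": {
  "plan": [
    [-1,0.172,0.231,0,0,0,-0.1],
    [-1,0.172,0.231,0,0,0,-0.1],
    [-1,0.172,0.231,0,0,0,-0.1],
    [-1,0.172,0.231,0,0,0,-0.1],
    [-1,0.172,0.231,0,0,0,-0.097]
  ]
}}

```text
time_s: 2.02
position: [0.3727, -0.3068, 0.2316]
orientation: [0.977, -0.214, 0.0, 0.0]
ft_force: [0.7, -0.4, -0.5]
width: 0.0855
grip_force: 0.0
```

>>> {"method": "apply_moves", "body": {
  "plan": [
    [-1,0.172,0.231,0,0,0,0],
    [-1,0.172,0.231,0,0,0,0],
    [-1,0.172,0.231,0,0,0,0],
    [-1,0.172,0.231,0,0,0,0],
    [-1,0,0,0,0,0,0]
  ],
  "newtons": 40
}}

```text
time_s: 2.65
position: [0.5113, -0.1202, 0.2312]
orientation: [0.978, -0.209, 0.0, -0.001]
ft_force: [-0.2, -0.3, -0.3]
width: 0.0857
grip_force: 0.0
```

```bash
cat > ws.py <<'E'
from h import *
import sys
st=observe();s=snapshot("wrist");c=wristcam(s,st);cv2.imwrite(f"pics/{sys.argv[1]}.png",s["image"][:,:,::-1]);pickle.dump((st,s),open(sys.argv[1]+".pkl","wb"))
z=float(sys.argv[3])
q=R.from_quat(st["orientation"]).as_matrix();print("tcp",st["position"].round(4),"toolx yaw",np.degrees(np.arctan2(q[1,0],q[0,0])).round(1),"w",st["width"],"cam",(-c[1].T@c[2]).round(3))
for t in silhouettes(s,sys.argv[2]):
    if t["confidence"]<.3: continue
    ys,xs=np.nonzero(t["mask"]);W=np.array([onz(c,p,z) for p in zip(xs,ys)])[:,:2]
    r=cv2.minAreaRect(W.astype(np.float32));u,sv,vt=np.linalg.svd(W-W.mean(0),full_matrices=False)
    print(sys.argv[2],round(t["confidence"],2),t["bbox"],"rect",np.round(r[0],4),np.round(r[1],3),"yaw",np.degrees(np.arctan2(vt[0][1],vt[0][0])).round(1),"mean",W.mean(0).round(4))
E
python3 ws.py w1 sander1 0.03
```

```text
tcp [ 0.5113 -0.1202  0.2312] toolx yaw -24.1 w 0.08568243486660561 cam [ 0.582 -0.152  0.374]
sander1 0.97 [294.4, 146.2, 55.3, 110.0] rect [ 0.5184 -0.1223] [0.054 0.109] yaw 156.7 mean [ 0.5211 -0.124 ]
sander1 0.91 [488.9, 315.5, 100.6, 60.4] rect [ 0.2414 -0.2842] [0.125 0.056] yaw -136.5 mean [ 0.2533 -0.2807]
sander1 0.88 [399.8, 159.1, 60.0, 109.6] rect [ 0.4579 -0.2208] [0.058 0.111] yaw 165.0 mean [ 0.4604 -0.2219]
sander1 0.87 [526.4, 146.3, 73.3, 106.9] rect [ 0.419  -0.3485] [0.068 0.113] yaw 179.3 mean [ 0.4214 -0.3482]
sander1 0.55 [0.0, 0.0, 117.5, 437.9] rect [0.5688 0.179 ] [0.104 0.511] yaw 137.1 mean [0.6587 0.126 ]
sander1 0.42 [31.4, 0.0, 123.0, 52.9] rect [ 0.7446 -0.0075] [0.107 0.037] yaw -120.8 mean [ 0.7451 -0.017 ]
```

View pics/w1.png

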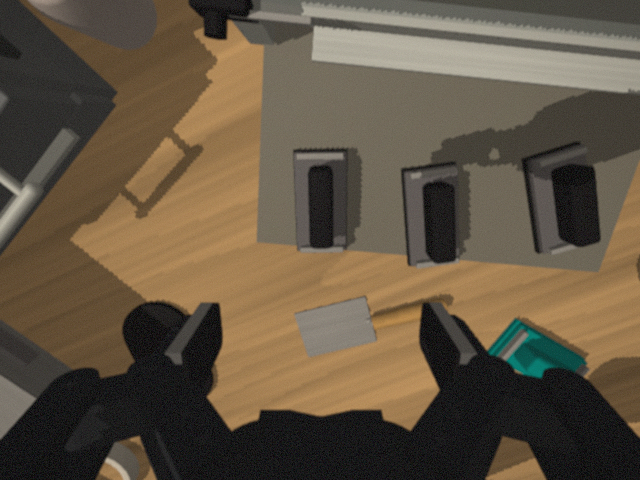

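The wrist view shows sander A at (320,200), B at (432,215), C at (565,205), and turquoise at (540,350). That matches the top view, so I grasp A.

>>> {"method": "apply_moves", "body": {
  "plan": [
    [-1,0.02,-0.015,-0.25,0,0,0],
    [-1,0,0,-0.25,0,0,0],
    [-1,0,0,-0.25,0,0,0],
    [-1,0,0,-0.25,0,0,0],
    [0.5,0,0,0,0,0,0]
  ],
  "newtons": 50
}}

```text
time_s: 3.38
position: [0.5094, -0.1267, 0.0284]
orientation: [0.977, -0.212, -0.005, -0.0]
ft_force: [0.0, 0.2, 0.7]
width: 0.0699
grip_force: 0.0
```

>>> {"method": "apply_moves", "body": {
  "plan": [
    [1,0,0,0,0,0,0],
    [1,0,0,0,0,0,0],
    [1,0,0,0,0,0,0],
    [1,0,0,0.05,0,0,0],
    [1,0,0,0.05,0,0,0]
  ]
}}

```text
time_s: 4.0
position: [0.5132, -0.1263, 0.0523]
orientation: [0.977, -0.211, 0.0, 0.0]
ft_force: [0.8, -0.8, -2.1]
width: 0.0228
grip_force: 50.0
```

>>> {"method": "apply_moves", "body": {
  "plan": [
    [1,0,0,0.3,0,0,0],
    [1,0,0,0.3,0,0,0],
    [1,0,0.1,0.28,0,0,0],
    [1,-0.028,0.27,0,0,0,0.0991],
    [1,-0.028,0.27,0,0,0,0.0991]
  ]
}}

```text
time_s: 4.62
position: [0.5021, 0.0026, 0.229]
orientation: [0.998, -0.055, 0.001, 0.0]
ft_force: [0.7, -0.1, -2.2]
width: 0.0231
grip_force: 50.0
```

>>> {"method": "apply_moves", "body": {
  "plan": [
    [1,-0.028,0.27,0,0,0,0.0991],
    [1,-0.028,0.27,0,0,0,0.0991],
    [1,-0.028,0.27,0,0,0,0.0991],
    [1,-0.028,0.27,0,0,0,0],
    [1,-0.028,0.27,0,0,0,0]
  ]
}}

```text
time_s: 5.25
position: [0.4734, 0.2732, 0.228]
orientation: [0.984, 0.175, 0.0, 0.0]
ft_force: [1.2, 0.1, -1.9]
width: 0.023
grip_force: 50.0
```

>>> {"method": "apply_moves", "body": {
  "plan": [
    [1,-0.028,0.27,0,0,0,0],
    [1,-0.028,0.27,0,0,0,0],
    [1,0,0,0,0,0,0]
  ]
}}

```text
time_s: 5.62
position: [0.4617, 0.3832, 0.2273]
orientation: [0.984, 0.178, -0.0, -0.001]
ft_force: [-0.4, -1.2, -2.4]
width: 0.0231
grip_force: 50.2
```

```bash
python3 ws.py w2 left_drawer_handle 0.07
```

```text
tcp [0.4617 0.3832 0.2273] toolx yaw 20.5 w 0.023092113488214248 cam [0.534 0.411 0.37 ]
left_drawer_handle 0.96 [260.7, 97.7, 321.0, 251.0] rect [0.4795 0.2881] [0.234 0.29 ] yaw 68.4 mean [0.5107 0.283 ]
```

View pics/w2.png

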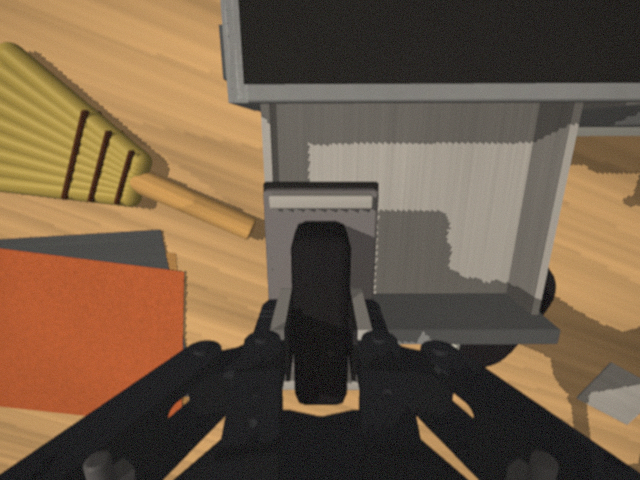

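```bash
cat > lc.py <<'E'
from h import *
ch,ho=pickle.load(open("pose.pkl","rb"))
def loc(p,P):
    c,s=np.cos(p[2]),np.sin(p[2]);d=np.array(P)[:2]-p[:2];return np.array([c*d[0]+s*d[1],-s*d[0]+c*d[1],P[2]]).round(4)
def glob(p,x,y):
    c,s=np.cos(p[2]),np.sin(p[2]);return np.array([p[0]+c*x-s*y,p[1]+s*x+c*y]).round(4)
E
python3 - <<'E'
from lc import *
st,s=pickle.load(open("w2.pkl","rb"));c=wristcam(s,st)
print("tcp",loc(ch,st["position"]))
for n,px,z in [("chestL",(230,98),.15),("chestL",(230,98),.145),("chestR",(630,97),.15),("wallL",(264,108),.113),("wallR",(581,107),.113),("panelR",(557,330),.136),("panelmid",(440,295),.136),("floorR",(505,292),.072)]:
    print(n,loc(ch,onz(c,px,z)))
E
```

```text
tcp [-0.0892  0.1882  0.2273]
chestL [0.0076 0.2423 0.15  ]
chestL [0.008  0.2435 0.145 ]
chestR [0.0066 0.0037 0.15  ]
wallL [0.0041 0.2281 0.113 ]
wallR [0.0033 0.0053 0.113 ]
panelR [-0.1615  0.0037  0.136 ]
panelmid [-0.1306  0.0985  0.136 ]
floorR [-0.1603  0.0118  0.072 ]
```

>>> {"method": "apply_moves", "body": {
  "plan": [
    [1,0.007,-0.02,-0.25,0,0,0],
    [1,0,0,-0.25,0,0,0],
    [1,0,0,-0.08,0,0,0],
    [1,0,0,-0.02,0,0,0],
    [1,0,0,-0.01,0,0,0]
  ]
}}

```text
time_s: 6.35
position: [0.4658, 0.376, 0.1071]
orientation: [0.985, 0.175, 0.002, -0.001]
ft_force: [0.7, 0.2, -3.1]
width: 0.0227
grip_force: 50.2
```

>>> {"method": "apply_moves", "body": {
  "plan": [
    [1,0,0,-0.015,0,0,0],
    [1,0,0,0,0,0,0]
  ]
}}

```text
time_s: 6.6
position: [0.4647, 0.3759, 0.1032]
orientation: [0.985, 0.175, 0.001, -0.0]
ft_force: [0.5, -0.3, -1.8]
width: 0.0229
grip_force: 50.2
```

>>> {"method": "apply_moves", "body": {
  "plan": [
    [1,0,0,-0.015,0,0,0],
    [1,0,0,0,0,0,0]
  ]
}}

```text
time_s: 6.85
position: [0.4656, 0.3763, 0.1018]
orientation: [0.984, 0.175, 0.002, -0.001]
ft_force: [-1.4, -0.3, 7.1]
width: 0.0231
grip_force: 51.4
```

>>> {"method": "apply_moves", "body": {
  "plan": [
    [0.05,0,0,0,0,0,0],
    [0.05,0,0,0,0,0,0],
    [0.05,0,0,0.1,0,0,0],
    [0.05,0,0,0.25,0,0,0],
    [0.05,0,0,0.28,0,0,0]
  ]
}}

```text
time_s: 7.48
position: [0.4638, 0.3753, 0.2255]
orientation: [0.985, 0.175, -0.001, 0.001]
ft_force: [-0.1, 0.7, -0.1]
width: 0.0406
grip_force: 0.0
```

>>> {"method": "apply_moves", "body": {
  "plan": [
    [-1,-0.007,-0.3,0,0,0,0],
    [-1,-0.007,-0.3,0,0,0,-0.0993],
    [-1,-0.007,-0.3,0,0,0,-0.0993],
    [-1,-0.007,-0.3,0,0,0,-0.0993],
    [-1,-0.007,-0.3,0,0,0,-0.0993]
  ]
}}

```text
time_s: 8.1
position: [0.4571, 0.0738, 0.2253]
orientation: [0.99, -0.138, 0.0, 0.0]
ft_force: [0.9, -0.1, 0.3]
width: 0.0858
grip_force: 0.0
```

>>> {"method": "apply_moves", "body": {
  "plan": [
    [-1,-0.007,-0.3,0,0,0,0],
    [-1,-0.007,-0.3,0,0,0,0],
    [-1,-0.007,-0.3,0,0,0,0],
    [-1,-0.007,-0.3,0,0,0,0],
    [-1,-0.007,-0.28,0,0,0,0]
  ]
}}

```text
time_s: 8.72
position: [0.4501, -0.2225, 0.2253]
orientation: [0.991, -0.136, 0.0, 0.0]
ft_force: [0.7, 0.3, -0.3]
width: 0.0854
grip_force: 0.0
```

```bash
python3 ws.py w3 sander1 0.03; python3 - <<'E'
from h import *
s=snapshot("top");T=cam(s)
for t in silhouettes(s,"sander1"):
    if t["confidence"]<.3: continue
    ys,xs=np.nonzero(t["mask"]);W=np.array([onz(T,q,.03) for q in zip(xs,ys)])[:,:2].astype(np.float32);r=cv2.minAreaRect(W);print("top",np.round(r[0],3),np.round(r[1],3),t["bbox"])
E
```

```text
tcp [ 0.4501 -0.2225  0.2253] toolx yaw -15.6 w 0.08535405926119255 cam [ 0.525 -0.243  0.368]
sander1 0.71 [296.3, 148.8, 53.5, 107.0] rect [ 0.4554 -0.2259] [0.053 0.107] yaw 163.8 mean [ 0.4579 -0.2266]
sander1 0.65 [419.5, 153.4, 61.3, 107.8] rect [ 0.4177 -0.3494] [0.058 0.11 ] yaw 174.6 mean [ 0.4206 -0.3497]
sander1 0.58 [376.1, 320.8, 65.0, 73.4] rect [ 0.2459 -0.2837] [0.101 0.056] yaw -163.3 mean [ 0.253  -0.2728]
sander1 0.36 [138.6, 0.0, 498.4, 285.9] rect [ 0.518  -0.3094] [0.439 0.28 ] yaw -101.4 mean [ 0.5291 -0.2949]
top [ 0.448 -0.224] [0.056 0.106] [385.8, 239.4, 21.1, 38.1]
top [ 0.221 -0.288] [0.112 0.058] [407.1, 309.7, 28.9, 37.7]
top [0.649 0.12 ] [0.063 0.218] [258.9, 177.0, 62.3, 33.0]
top [0.465 0.384] [0.113 0.058] [193.1, 234.7, 27.8, 37.2]
```

>>> {"method": "apply_moves", "body": {
  "plan": [
    [-1,0.005,-0.01,-0.25,0,0,0],
    [-1,0,0,-0.25,0,0,0],
    [-1,0,0,-0.25,0,0,0],
    [-1,0,0,-0.235,0,0,0],
    [0.5,0,0,0,0,0,0]
  ],
  "newtons": 50
}}

```text
time_s: 9.55
position: [0.4488, -0.2189, 0.0258]
orientation: [0.991, -0.134, -0.004, -0.002]
ft_force: [-0.2, -0.2, 1.1]
width: 0.0697
grip_force: 0.0
```

>>> {"method": "apply_moves", "body": {
  "plan": [
    [1,0,0,0,0,0,0],
    [1,0,0,0,0,0,0],
    [1,0,0,0,0,0,0],
    [1,0,0,0.1,0,0,0],
    [1,0,0,0.28,0,0,0]
  ]
}}

```text
time_s: 10.18
position: [0.4493, -0.2211, 0.1036]
orientation: [0.991, -0.135, -0.003, -0.001]
ft_force: [0.7, -0.8, -2.3]
width: 0.0231
grip_force: 50.1
```

>>> {"method": "apply_moves", "body": {
  "plan": [
    [1,0,0,0.3,0,0,0],
    [1,0,0,0.3,0,0,0],
    [1,0.0208,0.298,0,0,0,0],
    [1,0.0208,0.298,0,0,0,0.1005],
    [1,0.0208,0.298,0,0,0,0.1005]
  ]
}}

```text
time_s: 10.8
position: [0.4635, -0.042, 0.2253]
orientation: [1.0, 0.024, 0.001, 0.0]
ft_force: [0.7, -0.3, -1.8]
width: 0.0233
grip_force: 50.4
```

>>> {"method": "apply_moves", "body": {
  "plan": [
    [1,0.0208,0.298,0,0,0,0.1005],
    [1,0.0208,0.298,0,0,0,0.1005],
    [1,0.0208,0.298,0,0,0,0],
    [1,0.0208,0.298,0,0,0,0],
    [1,0.0208,0.298,0,0,0,0]
  ]
}}

```text
time_s: 11.42
position: [0.4842, 0.2562, 0.2252]
orientation: [0.984, 0.179, 0.001, 0.0]
ft_force: [0.7, -1.3, -2.2]
width: 0.023
grip_force: 50.4
```

>>> {"method": "apply_moves", "body": {
  "plan": [
    [1,0.0208,0.298,0,0,0,0],
    [1,0,0,0,0,0,0],
    [1,0,0,0,0,0,0]
  ]
}}

```text
time_s: 11.8
position: [0.4882, 0.3135, 0.2244]
orientation: [0.984, 0.179, -0.0, 0.001]
ft_force: [-1.0, -0.6, -2.3]
width: 0.023
grip_force: 50.6
```

>>> {"method": "apply_moves", "body": {
  "plan": [
    [1,0,0,-0.25,0,0,0],
    [1,0,0,-0.25,0,0,0],
    [1,0,0,-0.07,0,0,0],
    [1,0,0,-0.03,0,0,0],
    [1,0,0,-0.01,0,0,0]
  ]
}}

```text
time_s: 12.42
position: [0.4902, 0.3141, 0.1039]
orientation: [0.984, 0.179, 0.002, -0.0]
ft_force: [-0.3, -0.5, -2.6]
width: 0.0229
grip_force: 50.5
```

>>> {"method": "apply_moves", "body": {
  "plan": [
    [1,0,0,-0.01,0,0,0],
    [1,0,0,0,0,0,0]
  ]
}}

```text
time_s: 12.68
position: [0.4893, 0.3143, 0.1012]
orientation: [0.984, 0.179, 0.001, -0.0]
ft_force: [-0.3, 0.1, -1.9]
width: 0.0229
grip_force: 50.5
```

>>> {"method": "apply_moves", "body": {
  "plan": [
    [1,0,0,-0.01,0,0,0],
    [0.05,0,0,0,0,0,0],
    [0.05,0,0,0,0,0,0],
    [0.05,0,0,0.25,0,0,0],
    [0.05,0,0,0.28,0,0,0]
  ]
}}

```text
time_s: 13.3
position: [0.4883, 0.3137, 0.2048]
orientation: [0.984, 0.179, -0.001, 0.0]
ft_force: [0.7, 0.4, 0.6]
width: 0.0404
grip_force: 0.0
```

>>> {"method": "apply_moves", "body": {
  "plan": [
    [-0.3,0,0,0.1,0,0,0],
    [-1,-0.0345,-0.303,0,0,0,-0.0948],
    [-1,-0.0345,-0.303,0,0,0,-0.0948],
    [-1,-0.0345,-0.303,0,0,0,-0.0948],
    [-1,-0.0345,-0.303,0,0,0,0]
  ]
}}

```text
time_s: 13.92
position: [0.461, 0.0699, 0.2248]
orientation: [0.999, -0.043, 0.001, 0.0]
ft_force: [1.4, -0.0, 0.1]
width: 0.0853
grip_force: 0.0
```

>>> {"method": "apply_moves", "body": {
  "plan": [
    [-1,-0.0345,-0.303,0,0,0,0],
    [-1,-0.0345,-0.303,0,0,0,0],
    [-1,-0.0345,-0.303,0,0,0,0],
    [-1,-0.0345,-0.303,0,0,0,0],
    [-1,-0.0345,-0.303,0,0,0,0]
  ]
}}

```text
time_s: 14.55
position: [0.4264, -0.2335, 0.2249]
orientation: [0.999, -0.044, 0.001, 0.0]
ft_force: [0.4, 0.4, -0.3]
width: 0.0853
grip_force: 0.0
```

>>> {"method": "apply_moves", "body": {
  "plan": [
    [-1,-0.0345,-0.303,0,0,0,0],
    [-1,-0.0345,-0.303,0,0,0,0],
    [-1,0,0,0,0,0,0]
  ]
}}

```text
time_s: 14.92
position: [0.4124, -0.3572, 0.2241]
orientation: [0.999, -0.046, 0.0, 0.001]
ft_force: [-0.5, -0.2, -0.3]
width: 0.0857
grip_force: 0.0
```

```bash
python3 ws.py w4 sander1 0.03; python3 - <<'E'
from h import *
s=snapshot("top");T=cam(s)
for t in silhouettes(s,"sander1"):
    if t["confidence"]<.3: continue
    ys,xs=np.nonzero(t["mask"]);W=np.array([onz(T,q,.03) for q in zip(xs,ys)])[:,:2].astype(np.float32);r=cv2.minAreaRect(W);print("top",np.round(r[0],3),np.round(r[1],3),t["bbox"])
E
```

```text
tcp [ 0.4124 -0.3572  0.2241] toolx yaw -5.3 w 0.0857123182132934 cam [ 0.49  -0.364  0.367]
sander1 0.74 [292.9, 157.3, 55.2, 100.9] rect [ 0.4163 -0.3554] [0.055 0.108] yaw 173.8 mean [ 0.4197 -0.3558]
sander1 0.65 [237.6, 313.9, 88.1, 91.2] rect [ 0.2344 -0.2937] [0.117 0.069] yaw -151.8 mean [ 0.2374 -0.2936]
top [0.464 0.385] [0.118 0.061] [191.8, 234.1, 29.7, 36.9]
top [0.49  0.321] [0.114 0.059] [214.2, 225.1, 26.6, 39.8]
top [ 0.409 -0.352] [0.057 0.109] [428.1, 254.9, 21.6, 30.6]
```

>>> {"method": "apply_moves", "body": {
  "plan": [
    [-1,0,0.016,-0.25,0,0,0],
    [-1,0,0,-0.25,0,0,0],
    [-1,0,0,-0.25,0,0,0],
    [-1,0,0,-0.23,0,0,0],
    [0.5,0,0,0,0,0,0]
  ],
  "newtons": 50
}}

```text
time_s: 15.75
position: [0.4112, -0.3457, 0.0259]
orientation: [0.999, -0.042, -0.003, -0.003]
ft_force: [-0.4, -0.1, -0.3]
width: 0.0695
grip_force: 0.0
```

>>> {"method": "apply_moves", "body": {
  "plan": [
    [1,0,0,0,0,0,0],
    [1,0,0,0,0,0,0],
    [1,0,0,0,0,0,0],
    [1,0,0,0.1,0,0,0],
    [1,0,0,0.3,0,0,0]
  ]
}}

```text
time_s: 16.38
position: [0.4112, -0.3476, 0.1073]
orientation: [0.999, -0.044, -0.002, -0.002]
ft_force: [0.8, -0.5, -2.4]
width: 0.0226
grip_force: 50.1
```

>>> {"method": "apply_moves", "body": {
  "plan": [
    [1,0,0,0.3,0,0,0],
    [1,0,0,0.3,0,0,0],
    [1,0.045,0.276,0,0,0,0],
    [1,0.045,0.276,0,0,0,0.096],
    [1,0.045,0.276,0,0,0,0.096]
  ]
}}

```text
time_s: 17.0
position: [0.4398, -0.1822, 0.2294]
orientation: [0.994, 0.109, 0.001, 0.0]
ft_force: [0.6, 0.5, -2.3]
width: 0.0231
grip_force: 50.3
```

>>> {"method": "apply_moves", "body": {
  "plan": [
    [1,0.045,0.276,0,0,0,0.096],
    [1,0.045,0.276,0,0,0,0],
    [1,0.045,0.276,0,0,0,0],
    [1,0.045,0.276,0,0,0,0],
    [1,0.045,0.276,0,0,0,0]
  ]
}}

```text
time_s: 17.62
position: [0.4848, 0.0939, 0.2294]
orientation: [0.983, 0.182, 0.001, 0.0]
ft_force: [-0.0, -0.5, -2.1]
width: 0.0232
grip_force: 50.3
```

>>> {"method": "apply_moves", "body": {
  "plan": [
    [1,0.045,0.276,0,0,0,0],
    [1,0.045,0.276,0,0,0,0],
    [1,0.045,0.276,0,0,0,0],
    [1,0,0,0,0,0,0],
    [1,0,0,0,0,0,0]
  ]
}}

```text
time_s: 18.25
position: [0.5114, 0.2575, 0.2286]
orientation: [0.983, 0.182, -0.0, 0.0]
ft_force: [0.5, -0.3, -1.8]
width: 0.023
grip_force: 50.4
```

>>> {"method": "apply_moves", "body": {
  "plan": [
    [1,0.007,-0.019,-0.25,0,0,0],
    [1,0,0,-0.25,0,0,0],
    [1,0,0,-0.09,0,0,0],
    [1,0,0,-0.03,0,0,0],
    [1,0,0,-0.01,0,0,0]
  ]
}}

```text
time_s: 18.88
position: [0.5139, 0.2532, 0.1032]
orientation: [0.983, 0.181, 0.001, 0.0]
ft_force: [0.8, -0.3, -1.5]
width: 0.0231
grip_force: 50.3
```

>>> {"method": "apply_moves", "body": {
  "plan": [
    [1,0,0,-0.015,0,0,0],
    [0.05,0,0,0,0,0,0],
    [0.05,0,0,0,0,0,0],
    [0.05,0,0,0.25,0,0,0],
    [0.05,0,0,0.28,0,0,0]
  ]
}}

```text
time_s: 19.5
position: [0.5128, 0.2539, 0.206]
orientation: [0.983, 0.182, -0.001, 0.0]
ft_force: [1.5, -0.2, 0.1]
width: 0.0406
grip_force: 0.0
```

>>> {"method": "apply_moves", "body": {
  "plan": [
    [1,-0.232,0.003,0.1,0,0,0],
    [1,-0.232,0.003,0,0,0,0],
    [1,-0.232,0.003,0,0,0,0],
    [1,-0.232,0.003,0,0,0,0],
    [1,0,0,0,0,0,0]
  ]
}}

```text
time_s: 20.12
position: [0.3244, 0.256, 0.2259]
orientation: [0.983, 0.183, -0.0, -0.0]
ft_force: [-0.1, 1.4, -0.0]
width: -0.0001
grip_force: 0.0
```

```bash
python3 ws.py w5 sander1 0.1; python3 - <<'E'
from lc import *
st=observe();print("tcp loc",loc(ch,st["position"]))
S=pickle.load(open("S.pkl","rb"));T=cam(S["top"])
print("jar",loc(ch,onz(T,(246,176),.21)),"tape",onz(T,(229,310),.01).round(3),"bottle",loc(ch,onz(T,(336,163),.1)),loc(ho,onz(T,(336,163),.1)))
E
```

```text
tcp [0.3244 0.256  0.2259] toolx yaw 21.1 w -0.0001289772564834687 cam [0.397 0.284 0.369]
sander1 0.76 [374.7, 3.4, 82.4, 72.4] rect [0.4775 0.2455] [0.045 0.054] yaw -67.2 mean [0.4784 0.246 ]
sander1 0.66 [197.0, 0.0, 80.8, 78.7] rect [0.4327 0.3595] [0.047 0.055] yaw -68.6 mean [0.434  0.3599]
tcp loc [-0.259   0.1173  0.2261]
jar [ 0.0594 -0.0258  0.21  ] tape [0.281 0.318 0.01 ] bottle [ 0.0261 -0.2947  0.1   ] [-0.0052  0.3239  0.1   ]
```

View pics/w5.png

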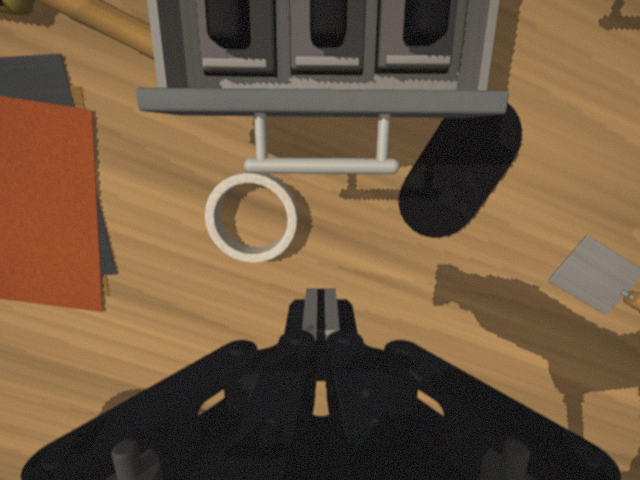

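All three sanders lie side by side in the drawer, and the handle bar (322,165) is straight ahead of the closed fingers (321,310). Next I lower and push.

>>> {"method": "apply_moves", "body": {
  "plan": [
    [1,0,0,-0.25,0,0,0],
    [1,0,0,-0.25,0,0,0],
    [1,0,0,-0.1,0,0,0],
    [1,0.07,0.026,0,0,0,0],
    [1,0.12,0.045,0,0,0,0]
  ],
  "newtons": 50
}}

```text
time_s: 20.85
position: [0.3657, 0.2703, 0.1057]
orientation: [0.983, 0.181, -0.002, 0.0]
ft_force: [-6.9, -2.0, 1.9]
width: 0.0005
grip_force: 3.9
```

>>> {"method": "apply_moves", "body": {
  "plan": [
    [1,0.14,0.053,0,0,0,0],
    [1,0.14,0.053,0,0,0,0],
    [1,0.14,0.053,0,0,0,0],
    [1,0.14,0.053,0,0,0,0],
    [1,0.1,0.038,0,0,0,0]
  ]
}}

```text
time_s: 21.48
position: [0.5, 0.321, 0.1059]
orientation: [0.983, 0.181, -0.0, 0.0]
ft_force: [-4.3, -0.2, 0.8]
width: 0.0
grip_force: 2.0
```

>>> {"method": "apply_moves", "body": {
  "plan": [
    [1,0.028,0.0105,0,0,0,0],
    [1,0.02,0.0075,0,0,0,0],
    [1,0,0,0,0,0,0]
  ]
}}

```text
time_s: 21.85
position: [0.5077, 0.3243, 0.1058]
orientation: [0.983, 0.182, 0.001, -0.0]
ft_force: [-0.1, -1.0, -0.3]
width: 0.0002
grip_force: 0.0
```

>>> {"method": "apply_moves", "body": {
  "plan": [
    [1,0.014,0.005,0,0,0,0],
    [1,0,0,0,0,0,0]
  ]
}}

```text
time_s: 22.1
position: [0.5101, 0.3252, 0.1056]
orientation: [0.983, 0.182, 0.0, -0.0]
ft_force: [-0.8, -1.1, -0.5]
width: -0.0001
grip_force: 0.0
```

>>> {"method": "apply_moves", "body": {
  "plan": [
    [1,0.02,0.0075,0,0,0,0],
    [1,0,0,0,0,0,0]
  ]
}}

```text
time_s: 22.35
position: [0.5139, 0.3267, 0.1053]
orientation: [0.983, 0.182, -0.0, 0.0]
ft_force: [-0.7, 0.6, 0.2]
width: -0.0001
grip_force: 0.4
```

>>> {"method": "apply_moves", "body": {
  "plan": [
    [1,0.014,0.005,0,0,0,0],
    [1,0,0,0,0,0,0]
  ]
}}

```text
time_s: 22.6
position: [0.514, 0.3267, 0.1052]
orientation: [0.983, 0.182, -0.003, 0.001]
ft_force: [-6.7, -1.2, 5.0]
width: -0.0002
grip_force: 3.4
```

>>> {"method": "apply_moves", "body": {
  "plan": [
    [1,0.02,0.0075,0,0,0,0],
    [1,0,0,0,0,0,0]
  ]
}}

```text
time_s: 22.85
position: [0.5141, 0.3267, 0.105]
orientation: [0.983, 0.182, -0.007, 0.002]
ft_force: [-13.3, -6.0, 10.4]
width: 0.0001
grip_force: 7.3
```

>>> {"method": "apply_moves", "body": {
  "plan": [
    [1,-0.15,-0.057,0,0,0,0],
    [1,-0.13,-0.05,0.2,0,0,0],
    [1,0,0,0.2,0,0,0],
    [1,0,0,0.2,0,0,0],
    [1,0,0,0,0,0,0]
  ]
}}

```text
time_s: 23.48
position: [0.4673, 0.309, 0.2292]
orientation: [0.983, 0.182, 0.004, -0.001]
ft_force: [0.5, 0.2, -0.4]
width: 0.0001
grip_force: 0.0
```

```bash
python3 - <<'E'
from lc import *
st=observe();s=snapshot("wrist");pickle.dump((st,s),open("w6.pkl","wb"));cv2.imwrite("pics/w6.png",s["image"][:,:,::-1])
print(loc(ch,st["position"]),st["qpos"].round(2))
T=cam(s2:=snapshot("top"));g=s["image"].mean(2)
for c in (300,322,340): print([ (r,int(g[r,c])) for r in range(0,260,2) if g[r,c]>150])
E
```

```text
[-0.1104  0.1168  0.2292] [ 0.46  0.25  1.55 -0.    1.34  1.67]
[(144, 166), (146, 179), (148, 185), (150, 166), (152, 159)]
[(144, 165), (146, 176), (148, 182), (150, 169), (152, 159)]
[(144, 162), (146, 170), (148, 181), (150, 169), (152, 158)]
```

>>> {"method": "apply_moves", "body": {
  "plan": [
    [1,0.107,-0.28,0,0,0,0],
    [1,0.107,-0.28,0,0,0,0],
    [1,0.106,-0.28,0,0,0,0],
    [1,0.106,-0.28,0,0,0,0],
    [1,0,0,0,0,0,0]
  ]
}}

```text
time_s: 24.2
position: [0.5508, 0.0797, 0.2232]
orientation: [0.984, 0.179, -0.002, 0.001]
ft_force: [-0.3, 0.7, 0.2]
width: 0.0002
grip_force: 0.0
```

```bash
python3 - <<'E'
from lc import *
st=observe();s=snapshot("wrist");pickle.dump((st,s),open("w7.pkl","wb"))
print(loc(ch,st["position"]))
a=pickle.load(open("w6.pkl","rb"))[1]["image"]
v=np.hstack([a[:300,120:520],s["image"][:300,120:520]])[:,:,::-1];cv2.imwrite("pics/w67.png",v)
g=s["image"].mean(2)
for c in (300,322,340): print([ (r,int(g[r,c])) for r in range(0,260,2) if g[r,c]>150])
E
```

```text
[-0.1135 -0.1272  0.2232]
[(138, 172), (140, 182), (142, 198), (144, 186), (146, 165), (148, 153)]
[(138, 174), (140, 186), (142, 193), (144, 181), (146, 163), (148, 151)]
[(138, 175), (140, 184), (142, 191), (144, 183), (146, 167), (148, 153)]
```

View pics/w67.png

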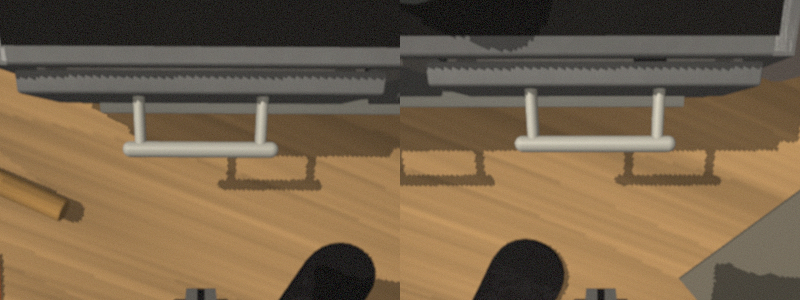

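```bash
python3 - <<'E'
from lc import *
for f,r in (("w6",147.5),("w7",142)):
    st,s=pickle.load(open(f+".pkl","rb"));c=wristcam(s,st)
    print(f,loc(ch,onz(c,(320 if f=="w6" else 315,r),.122)),loc(ch,st["position"]),np.degrees(R.from_quat(st["orientation"]).as_euler("zyx")).round(2))
E
```

```text
w6 [-0.0429  0.1178  0.122 ] [-0.1104  0.1168  0.2292] [ -20.95    0.47 -179.78]
w7 [-0.0434 -0.1233  0.122 ] [-0.1135 -0.1272  0.2232] [-2.062e+01 -1.600e-01  1.799e+02]
```

>>> {"method": "apply_moves", "body": {
  "plan": [
    [1,0.207,0.087,0,0,0,0],
    [1,0.206,0.087,0,0,0,0],
    [1,0,0,-0.2,0,0,0],
    [1,0,0,0,0,0,0]
  ]
}}

```text
time_s: 24.75
position: [0.6293, 0.1201, 0.1807]
orientation: [0.983, 0.183, -0.005, -0.001]
ft_force: [-0.5, 0.2, 0.1]
width: 0.0001
grip_force: 0.0
```

```bash
python3 - <<'E'
from lc import *
print(loc(ch,observe()["position"]))
E
```

```text
[-0.0259 -0.1173  0.1807]
```

>>> {"method": "apply_moves", "body": {
  "plan": [
    [1,0.014,-0.02,-0.1,0,0,0],
    [1,0,0,-0.1,0,0,0],
    [1,0,0,-0.08,0,0,0],
    [1,0,0,0,0,0,0]
  ]
}}

```text
time_s: 25.25
position: [0.6343, 0.1149, 0.1286]
orientation: [0.983, 0.182, -0.001, -0.0]
ft_force: [-0.8, 1.2, 0.2]
width: 0.0001
grip_force: 0.0
```

>>> {"method": "apply_moves", "body": {
  "plan": [
    [1,0,0,-0.08,0,0,0],
    [1,0,0,-0.03,0,0,0],
    [1,0,0,0,0,0,0]
  ]
}}

```text
time_s: 25.62
position: [0.6351, 0.1145, 0.1067]
orientation: [0.983, 0.182, -0.001, -0.0]
ft_force: [-0.1, -0.1, 0.5]
width: -0.0001
grip_force: 0.0
```

>>> {"method": "apply_moves", "body": {
  "plan": [
    [1,-0.05,-0.019,0,0,0,0],
    [1,-0.14,-0.053,0,0,0,0],
    [1,-0.14,-0.053,0,0,0,0],
    [1,-0.14,-0.053,0,0,0,0],
    [1,-0.14,-0.053,0,0,0,0]
  ]
}}

```text
time_s: 26.25
position: [0.5138, 0.0681, 0.1081]
orientation: [0.983, 0.182, 0.002, 0.0]
ft_force: [1.8, 0.9, -0.9]
width: 0.0001
grip_force: 1.4
```

>>> {"method": "apply_moves", "body": {
  "plan": [
    [1,-0.14,-0.053,0,0,0,0],
    [1,-0.08,-0.03,0,0,0,0],
    [1,-0.03,-0.011,0,0,0,0],
    [1,0,0,0,0,0,0]
  ]
}}

```text
time_s: 26.75
position: [0.4636, 0.0495, 0.1076]
orientation: [0.983, 0.182, 0.0, 0.0]
ft_force: [-0.3, 0.3, 0.8]
width: -0.0003
grip_force: 0.0
```

>>> {"method": "apply_moves", "body": {
  "plan": [
    [1,-0.035,-0.0133,0,0,0,0],
    [1,0,0,0,0,0,0]
  ]
}}

```text
time_s: 27.0
position: [0.4569, 0.0468, 0.1074]
orientation: [0.983, 0.182, 0.0, 0.0]
ft_force: [1.2, -0.5, 0.8]
width: 0.0003
grip_force: 0.5
```

>>> {"method": "apply_moves", "body": {
  "plan": [
    [1,-0.025,-0.0095,0,0,0,0],
    [1,0,0,0,0,0,0]
  ]
}}

```text
time_s: 27.25
position: [0.4568, 0.0466, 0.1079]
orientation: [0.984, 0.181, 0.006, -0.001]
ft_force: [9.7, 6.5, -6.7]
width: 0.0002
grip_force: 5.8
```

>>> {"method": "apply_moves", "body": {
  "plan": [
    [1,0.035,0.0133,0,0,0,0],
    [1,0,0,0.25,0,0,0],
    [1,0,0,0.25,0,0,0],
    [1,0,0,0.25,0,0,0],
    [1,0,0,0,0,0,0]
  ]
}}

```text
time_s: 27.88
position: [0.4604, 0.0475, 0.261]
orientation: [0.983, 0.182, 0.003, 0.001]
ft_force: [0.2, -0.9, -0.9]
width: 0.0
grip_force: 0.0
```

```bash
python3 ws.py w8 blank1 0.087; python3 - <<'E'
from lc import *
s=snapshot("top");T=cam(s)
for t in silhouettes(s,"blank1"):
    ys,xs=np.nonzero(t["mask"]);W=np.array([onz(T,q,.087) for q in zip(xs,ys)])[:,:2].astype(np.float32);r=cv2.minAreaRect(W);print("top",round(t["confidence"],2),np.round(r[0],3),np.round(r[1],3),loc(ch,[*W.mean(0),.087]),t["bbox"])
E
```

```text
tcp [0.4604 0.0475 0.261 ] toolx yaw 21.0 w 4.648822733936084e-05 cam [0.532 0.076 0.404]
top 0.59 [0.606 0.064] [0.096 0.063] [-0.0637 -0.1615  0.087 ] [296.8, 192.9, 21.8, 26.1]
```

View pics/w8.png

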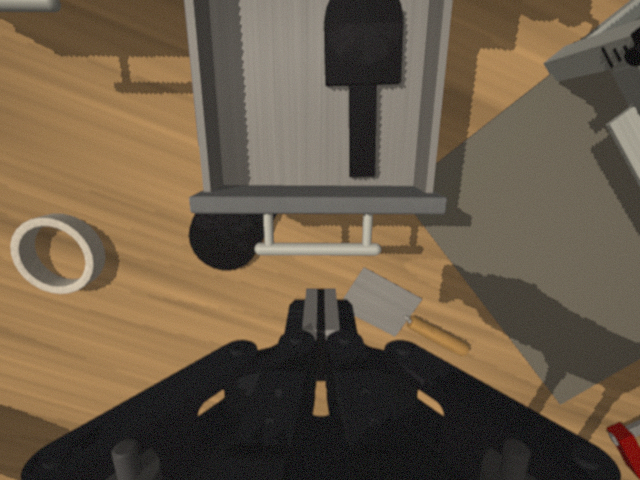

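```bash
python3 - <<'E'
from lc import *
st,s=pickle.load(open("w8.pkl","rb"));c=wristcam(s,st)
for n,p,z in [("tang",(362,177),.088),("neck",(364,85),.088),("neckL",(325,85),.088),("neckR",(403,84),.088),("midtang",(363,130),.088),("bar",(318,249),.12),("panelTopIn",(325,192),.142)]:
    P=onz(c,p,z);print(n,P.round(4),loc(ch,P))
t=onz(c,(362,177),.088);k=onz(c,(364,85),.088);print(np.linalg.norm(t-k),np.degrees(np.arctan2(*(k-t)[1::-1])))
g=glob(ch,0,0)
S=snapshot("top");T=cam(S);cv2.imwrite("pics/t9.png",cv2.resize(S["image"][150:290,200:380,::-1],None,fx=4,fy=4,interpolation=cv2.INTER_CUBIC))
print(proj(T,np.vstack([t,k])))
E
```

```text
tang [0.5099 0.0255 0.088 ] [-0.171  -0.1634  0.088 ]
neck [0.5819 0.0542 0.088 ] [-0.0935 -0.1621  0.088 ]
neckL [0.5701 0.0851 0.088 ] [-0.0936 -0.1289  0.088 ]
neckR [0.5945 0.0235 0.088 ] [-0.0927 -0.1952  0.088 ]
midtang [0.5481 0.0407 0.088 ] [-0.1299 -0.1627  0.088 ]
bar [0.4405 0.0423 0.12  ] [-0.2299 -0.1231  0.12  ]
panelTopIn [0.4929 0.0563 0.142 ] [-0.176  -0.1286  0.142 ]
0.07750625300235071 21.70476499366661
[[319.18204036 237.05334858]
 [309.97040601 214.08617618]]
```

View pics/t9.png

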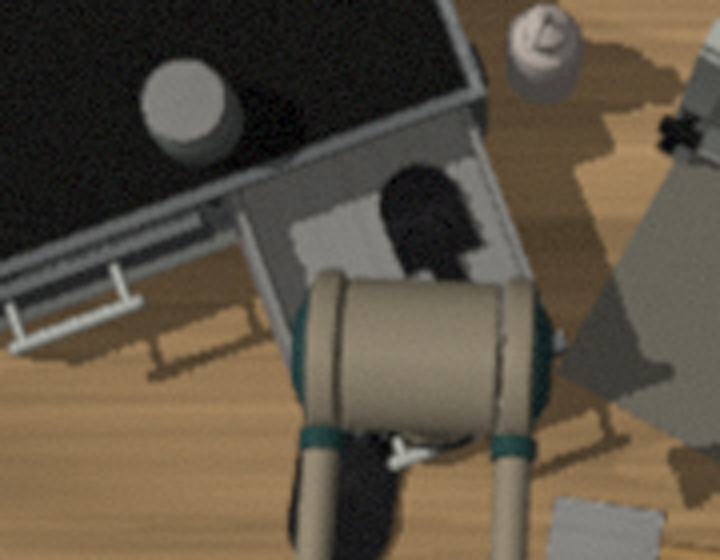

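>>> {"method": "apply_moves", "body": {
  "plan": [
    [-0.05,0.154,-0.042,0,0,0,0],
    [-0.05,0.154,-0.042,0,0,0,0],
    [-0.05,0,0,-0.25,0,0,0],
    [-0.05,0,0,-0.25,0,0,0],
    [-0.05,0,0,0,0,0,0]
  ],
  "newtons": 80
}}

```text
time_s: 28.75
position: [0.5158, 0.0311, 0.1526]
orientation: [0.983, 0.182, -0.006, -0.002]
ft_force: [0.6, 0.2, 1.5]
width: 0.0449
grip_force: 0.0
```

```bash
python3 - <<'E'
from lc import *
st=observe();s=snapshot("wrist");print(st["position"],loc(ch,st["position"]),st["width"]);cv2.imwrite("pics/w10.png",s["image"][:,:,::-1])
E
```

```text
[0.51584588 0.03112233 0.15263479] [-0.1635 -0.1602  0.1526] 0.044895268174873174
```

View pics/w10.png

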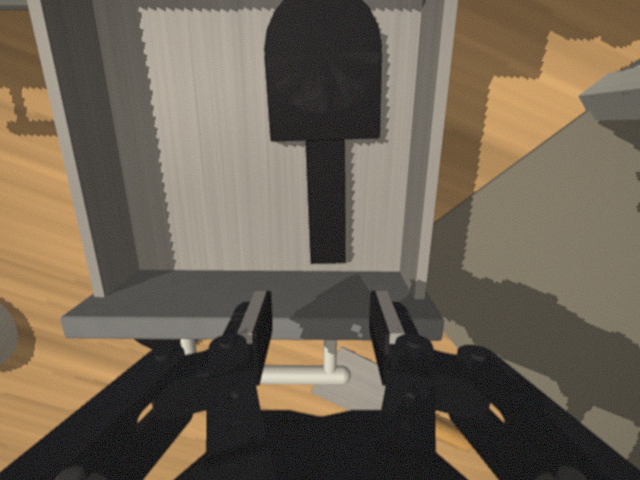

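One blank in the right drawer, with its tang end at (328,263) and its neck at (326,140). The fingers straddle the tang line, so I descend.

>>> {"method": "apply_moves", "body": {
  "plan": [
    [-0.05,0.032,0,-0.1,0,0,0],
    [-0.05,0,0,-0.15,0,0,0],
    [-0.05,0,0,-0.08,0,0,0],
    [-0.05,0,0,-0.02,0,0,0],
    [-0.05,0,0,0,0,0,0]
  ]
}}

```text
time_s: 29.42
position: [0.5278, 0.0308, 0.0888]
orientation: [0.983, 0.182, 0.001, 0.0]
ft_force: [0.3, -0.8, -0.3]
width: 0.0451
grip_force: 0.0
```

>>> {"method": "apply_moves", "body": {
  "plan": [
    [-0.05,-0.014,-0.005,-0.02,0,0,0],
    [-0.05,0,0,-0.02,0,0,0],
    [-0.05,0,0,0,0,0,0]
  ]
}}

```text
time_s: 29.8
position: [0.5235, 0.0299, 0.0792]
orientation: [0.983, 0.182, -0.0, 0.0]
ft_force: [0.6, 0.4, -0.0]
width: 0.0448
grip_force: 0.0
```

>>> {"method": "apply_moves", "body": {
  "plan": [
    [0.5,0,0,0,0,0,0],
    [1,0,0,0,0,0,0],
    [1,0,0,0,0,0,0],
    [1,0,0,0,0,0,0]
  ]
}}

```text
time_s: 30.3
position: [0.524, 0.0299, 0.0799]
orientation: [0.983, 0.182, 0.0, 0.0]
ft_force: [-0.4, 0.5, 4.8]
width: 0.019
grip_force: 78.4
```

>>> {"method": "apply_moves", "body": {
  "plan": [
    [1,0,0,0.03,0,0,0],
    [1,0,0,0.1,0,0,0],
    [1,0,0,0.25,0,0,0],
    [1,0,0,0.25,0,0,0],
    [1,0,0,0,0,0,0]
  ]
}}

```text
time_s: 30.92
position: [0.5264, 0.0296, 0.2094]
orientation: [0.983, 0.182, 0.004, 0.001]
ft_force: [-0.4, -0.9, -0.8]
width: 0.0195
grip_force: 79.0
```

```bash
python3 - <<'E'
from lc import *
st=observe();s=snapshot("wrist");print(st["position"],loc(ch,st["position"]),st["width"]);cv2.imwrite("pics/w11.png",s["image"][:,:,::-1])
E
```

```text
[0.52639206 0.02961625 0.20940227] [-0.1541 -0.1654  0.2094] 0.019516704813890718
```

View pics/w11.png

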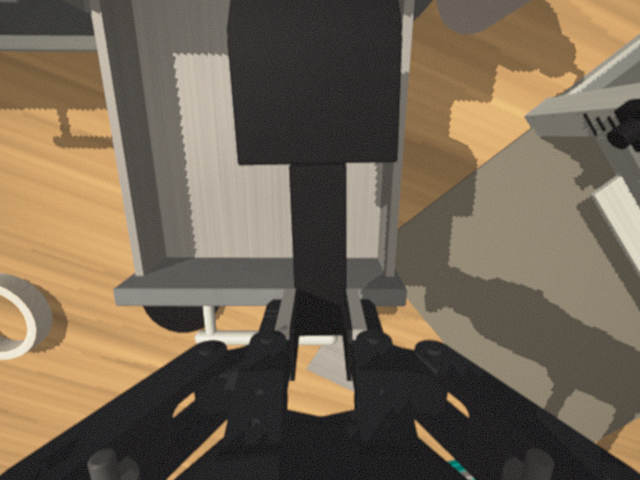

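>>> {"method": "apply_moves", "body": {
  "plan": [
    [1,-0.112,-0.248,0,0,0,-0.05],
    [1,-0.112,-0.248,0,0,0,-0.1],
    [1,-0.112,-0.248,0,0,0,-0.1],
    [1,-0.112,-0.248,0,0,0,-0.1],
    [1,-0.112,-0.248,0,0,0,-0.1]
  ]
}}

```text
time_s: 31.6
position: [0.4097, -0.2187, 0.2034]
orientation: [0.985, -0.172, -0.002, -0.001]
ft_force: [1.6, -0.3, -1.3]
width: 0.0193
grip_force: 78.8
```

>>> {"method": "apply_moves", "body": {
  "plan": [
    [1,0,0,0,0,0,-0.1],
    [1,0,0,-0.2,0,0,0],
    [1,0,0,-0.25,0,0,0],
    [1,0,0,-0.2,0,0,0],
    [1,0,0,0,0,0,0]
  ]
}}

```text
time_s: 32.22
position: [0.408, -0.2155, 0.0715]
orientation: [0.969, -0.247, -0.005, -0.002]
ft_force: [0.1, 0.7, -1.4]
width: 0.0196
grip_force: 78.8
```

```bash
python3 - <<'E'
from lc import *
st=observe();s=snapshot("wrist");c=wristcam(s,st);pickle.dump((st,s),open("w12.pkl","wb"))
q=R.from_quat(st["orientation"]).as_matrix();print("tcp",st["position"].round(4),loc(ho,st["position"]),"yaw",np.degrees(np.arctan2(q[1,0],q[0,0])).round(1),st["width"])
g=s["image"].mean(2).astype(int)
for t in silhouettes(s,"blank1"):
    m=t["mask"];print(round(t["confidence"],2),t["bbox"])
    rows=[(r,int(m[r].sum()),int(np.nonzero(m[r])[0].min()),int(np.nonzero(m[r])[0].max())) for r in range(0,480,15) if m[r].any()];print(rows)
K=c[0];print(K[0,0],np.array(s["T_tool_cam"]).round(3).tolist())
E
```

```text
tcp [ 0.408  -0.2155  0.0715] [-0.2072 -0.0007  0.0715] yaw -28.6 0.019649119889898477
0.78 [222.7, 0.0, 177.6, 337.0]
[(0, 168, 230, 397), (15, 172, 228, 399), (30, 176, 227, 402), (45, 174, 228, 401), (60, 174, 229, 402), (75, 170, 231, 400), (90, 170, 231, 400), (105, 169, 232, 400), (120, 166, 233, 398), (135, 166, 234, 399), (150, 162, 236, 397), (165, 71, 242, 346), (180, 60, 288, 347), (195, 59, 289, 347), (210, 56, 291, 346), (225, 56, 291, 346), (240, 56, 292, 347), (255, 55, 292, 346), (270, 55, 292, 346), (285, 55, 293, 347), (300, 44, 299, 342), (315, 42, 300, 341), (330, 42, 300, 341)]
341.44713690951636 [[-0.001, -0.953, -0.304, 0.077], [1.0, -0.001, -0.0, -0.0], [-0.0, -0.304, 0.953, -0.143], [0.0, 0.0, 0.0, 1.0]]
```

>>> {"method": "apply_moves", "body": {
  "plan": [
    [1,0,0,-0.17,0,0,0],
    [1,0,0,-0.04,0,0,0],
    [1,0,0,-0.03,0,0,0],
    [1,0,0,0,0,0,0]
  ]
}}

```text
time_s: 32.83
position: [0.4122, -0.2185, 0.028]
orientation: [0.969, -0.247, 0.001, 0.0]
ft_force: [0.3, 0.7, -1.0]
width: 0.0192
grip_force: 78.9
```

>>> {"method": "apply_moves", "body": {
  "plan": [
    [1,0,0,-0.03,0,0,0],
    [1,0,0,-0.02,0,0,0],
    [1,0,0,0,0,0,0]
  ]
}}

```text
time_s: 33.2
position: [0.4115, -0.218, 0.0171]
orientation: [0.969, -0.247, -0.0, -0.0]
ft_force: [-0.1, 0.1, -1.1]
width: 0.0194
grip_force: 79.0
```

>>> {"method": "apply_moves", "body": {
  "plan": [
    [1,0,0,-0.025,0,0,0],
    [1,0,0,0,0,0,0]
  ]
}}

```text
time_s: 33.45
position: [0.4119, -0.2183, 0.0122]
orientation: [0.969, -0.247, 0.0, 0.0]
ft_force: [0.4, -0.1, -0.6]
width: 0.0191
grip_force: 79.5
```

>>> {"method": "apply_moves", "body": {
  "plan": [
    [1,0,0,-0.015,0,0,0],
    [1,0,0,0,0,0,0]
  ]
}}

```text
time_s: 33.7
position: [0.412, -0.2183, 0.0117]
orientation: [0.969, -0.246, 0.001, 0.0]
ft_force: [-4.4, 3.0, 23.8]
width: 0.0192
grip_force: 84.7
```

>>> {"method": "apply_moves", "body": {
  "plan": [
    [-0.05,0,0,0,0,0,0],
    [-0.05,0,0,0,0,0,0],
    [-0.05,0,0,0.03,-0.0466,-0.0854,0],
    [-0.05,0,0,0.02,-0.0466,-0.0854,0],
    [-0.05,0,0,0,-0.0466,-0.0854,0]
  ]
}}

```text
time_s: 34.33
position: [0.4196, -0.2045, 0.0192]
orientation: [0.955, -0.236, 0.177, 0.023]
ft_force: [0.2, 0.1, 0.5]
width: 0.0451
grip_force: 0.0
```

>>> {"method": "apply_moves", "body": {
  "plan": [
    [-0.05,0,0,0,-0.0466,-0.0854,0],
    [-0.05,0,0,-0.025,0,0,0],
    [-0.05,0,0,-0.015,0,0,0],
    [-0.05,0,0,0,0,0,0]
  ]
}}

```text
time_s: 34.83
position: [0.4305, -0.1945, 0.0152]
orientation: [0.953, -0.229, 0.2, 0.01]
ft_force: [-19.9, 9.6, 51.6]
width: 0.045
grip_force: 25.6
```

```bash
cat > bl.py <<'E'
from lc import *
st=observe();s=snapshot("wrist");c=wristcam(s,st)
q=R.from_quat(st["orientation"]).as_matrix();print("tcp",st["position"].round(4),loc(ho,st["position"]),"tool z",loc([0,0,ho[2]],q[:,2]),st["qpos"].round(2))
for cm,s in ((c,s),(None,snapshot("top"))):
    cm=cm or cam(s)
    for t in silhouettes(s,"blank1"):
        if t["confidence"]<.2: continue
        ys,xs=np.nonzero(t["mask"]);W=np.array([loc(ho,onz(cm,p,.013)) for p in zip(xs,ys)]);x0=W[:,0].min();x1=W[:,0].max()
        prof=[(round(a,3),round(np.ptp(W[(W[:,0]>=a)&(W[:,0]<a+.01)][:,1]),3)) for a in np.arange(x0,x1,.01) if ((W[:,0]>=a)&(W[:,0]<a+.01)).any()]
        print(s["shot"],round(t["confidence"],2),t["bbox"],"x",x0,x1,"y",W[:,1].mean().round(3),prof)
E
python3 bl.py
```

```text
tcp [ 0.4305 -0.1945  0.0152] [-0.1975  0.0285  0.0152] tool z [ 0.3829  0.0838 -0.92  ] [-0.7   0.26  2.35  0.8   0.22  0.59]
22 0.63 [316.8, 22.6, 137.0, 329.7] x -0.2177 -0.0568 y 0.001 [(np.float64(-0.218), np.float64(0.007)), (np.float64(-0.208), np.float64(0.024)), (np.float64(-0.198), np.float64(0.024)), (np.float64(-0.188), np.float64(0.024)), (np.float64(-0.178), np.float64(0.024)), (np.float64(-0.168), np.float64(0.024)), (np.float64(-0.158), np.float64(0.024)), (np.float64(-0.148), np.float64(0.064)), (np.float64(-0.138), np.float64(0.066)), (np.float64(-0.128), np.float64(0.066)), (np.float64(-0.118), np.float64(0.066)), (np.float64(-0.108), np.float64(0.066)), (np.float64(-0.098), np.float64(0.066)), (np.float64(-0.088), np.float64(0.065)), (np.float64(-0.078), np.float64(0.06)), (np.float64(-0.068), np.float64(0.047)), (np.float64(-0.058), np.float64(0.007))]
23 0.84 [396.1, 233.1, 26.1, 32.2] x -0.19 -0.0627 y -0.002 [(np.float64(-0.19), np.float64(0.017)), (np.float64(-0.18), np.float64(0.017)), (np.float64(-0.17), np.float64(0.017)), (np.float64(-0.16), np.float64(0.019)), (np.float64(-0.15), np.float64(0.026)), (np.float64(-0.14), np.float64(0.059)), (np.float64(-0.13), np.float64(0.061)), (np.float64(-0.12), np.float64(0.061)), (np.float64(-0.11), np.float64(0.061)), (np.float64(-0.1), np.float64(0.061)), (np.float64(-0.09), np.float64(0.058)), (np.float64(-0.08), np.float64(0.052)), (np.float64(-0.07), np.float64(0.033))]
```

>>> {"method": "apply_moves", "body": {
  "plan": [
    [-0.05,0,0,0.05,0,0,0],
    [-0.05,0,0,0.2,0,0,0],
    [-0.05,0,0,0.25,0,0,0],
    [-0.05,0,0,0.25,0.0466,0.0854,0],
    [-0.05,0,0,0.1,0.0466,0.0854,0]
  ]
}}

```text
time_s: 35.65
position: [0.4333, -0.1942, 0.1741]
orientation: [0.969, -0.238, 0.067, -0.029]
ft_force: [1.5, -0.8, -0.2]
width: 0.045
grip_force: 0.0
```

```bash
python3 bl.py; python3 - <<'E'
from h import *
import glob as G
D=[]
for f in sorted(G.glob("w*.pkl")):
    st=pickle.load(open(f,"rb"))[0];D.append((st["qpos"],st["position"]))
st=observe();D.append((st["qpos"],st["position"]))
def fk(p,q):
    a,b,h,L,e=p
    d=lambda t:np.array([np.sin(t),np.cos(t)])
    w=np.array([0,h])+a*d(q[1])+b*d(q[1]+q[2])+e*d(q[1]+q[2]-np.pi/2)
    M=R.from_euler("ZYZY",[q[0],q[1]+q[2],q[3],q[4]]).as_matrix()
    return np.array([np.cos(q[0])*w[0],np.sin(q[0])*w[0],w[1]])+L*M[:,2]
o=least_squares(lambda p:np.concatenate([fk(p,q)-x for q,x in D]),[.45,.4,.2,.3,0])
print(o.x.round(4),np.abs(o.fun).max());np.save("kin.npy",o.x)
p=o.x
for r in (.45,.5,.55,.6,.65,.7):
  for z in (.02,.06,.15):
    best=None
    for tilt in range(0,90,5):
        def f(v): 
            return fk(p,[0,v[0],v[1],0,np.pi-np.radians(tilt)-v[0]-v[1]])[[0,2]]-[r,z]
        s=least_squares(f,[.6,1.6]);j5=np.pi-np.radians(tilt)-s.x.sum()
        if np.abs(s.fun).max()<1e-3 and j5>.2 and .25<s.x[1]<2.6 and -.7<s.x[0]<2: best=(tilt,s.x.round(2),round(j5,2))
    print(r,z,best)
E
```

```text
tcp [ 0.4333 -0.1942  0.1741] [-0.1952  0.0301  0.1741] tool z [ 0.1154  0.09   -0.9892] [-0.65  0.11  1.89  0.12  1.05  1.34]
24 0.64 [334.5, 80.9, 75.5, 184.5] x -0.2175 -0.0583 y 0.001 [(np.float64(-0.218), np.float64(0.024)), (np.float64(-0.208), np.float64(0.023)), (np.float64(-0.197), np.float64(0.024)), (np.float64(-0.187), np.float64(0.024)), (np.float64(-0.177), np.float64(0.024)), (np.float64(-0.167), np.float64(0.024)), (np.float64(-0.157), np.float64(0.024)), (np.float64(-0.147), np.float64(0.044)), (np.float64(-0.137), np.float64(0.065)), (np.float64(-0.127), np.float64(0.066)), (np.float64(-0.117), np.float64(0.066)), (np.float64(-0.107), np.float64(0.066)), (np.float64(-0.097), np.float64(0.065)), (np.float64(-0.087), np.float64(0.064)), (np.float64(-0.077), np.float64(0.058)), (np.float64(-0.067), np.float64(0.045))]
25 0.69 [399.0, 229.0, 23.8, 21.2] x -0.1397 -0.0614 y 0.003 [(np.float64(-0.14), np.float64(0.026)), (np.float64(-0.13), np.float64(0.039)), (np.float64(-0.12), np.float64(0.048)), (np.float64(-0.11), np.float64(0.063)), (np.float64(-0.1), np.float64(0.0
[... 229 characters left out ...]
)
    vector_fun = VectorFunction(
        fun_wrapped,
    ...<6 lines>...
        workers=workers
    )
    self._update_fun()
    ~~~~~~~~~~~~~~~~^^
    self.f = self.fun_wrapped(xp_copy(self.x))
             ~~~~~~~~~~~~~~~~^^^^^^^^^^^^^^^^^
    return np.atleast_1d(self.fun(x))
                         ~~~~~~~~^^^
    return self.f(x, *self.args, **self.kwargs)
           ~~~~~~^^^^^^^^^^^^^^^^^^^^^^^^^^^^^^
  File "<stdin>", line 13, in <lambda>
  File "<stdin>", line 11, in fk
  File "scipy/spatial/transform/_rotation.pyx", line 1413, in scipy.spatial.transform._rotation.Rotation.from_euler
ValueError: Expected axis specification to be a non-empty string of upto 3 characters, got ZYZY
```

```bash
cat > kin.py <<'E'
from h import *
import glob as G
D=[]
for f in sorted(G.glob("w*.pkl")):
    st=pickle.load(open(f,"rb"))[0];D.append((st["qpos"],st["position"]))
st=observe();D.append((st["qpos"],st["position"]));D.append((np.array([-.70,.26,2.35,.8,.22,.59]),np.array([.4305,-.1945,.0152])))
def fk(p,q):
    a,b,h,L,e=p
    d=lambda t:np.array([np.sin(t),np.cos(t)])
    w=np.array([0,h])+a*d(q[1])+b*d(q[1]+q[2])+e*d(q[1]+q[2]-np.pi/2)
    M=(R.from_euler("ZYZ",[q[0],q[1]+q[2],q[3]])*R.from_euler("Y",q[4])).as_matrix()
    return np.array([np.cos(q[0])*w[0],np.sin(q[0])*w[0],w[1]])+L*M[:,2]
o=least_squares(lambda p:np.concatenate([fk(p,q)-x for q,x in D]),[.45,.4,.2,.3,0])
p=o.x
if __name__=="__main__":
  print(p.round(4),np.abs(o.fun).max())
  for r in (.5,.55,.6,.65,.7):
    for z in (.02,.06,.15):
      best=None
      for tilt in range(0,90,5):
        f=lambda v:fk(p,[0,v[0],v[1],0,np.pi-np.radians(tilt)-v[0]-v[1]])[[0,2]]-[r,z]
        s=least_squares(f,[.6,1.6]);j5=np.pi-np.radians(tilt)-s.x.sum()
        if np.abs(s.fun).max()<1e-3 and j5>.2 and .25<s.x[1]<2.6 and -.7<s.x[0]<2: best=(tilt,s.x.round(2),round(j5,2))
      print(r,z,best)
E
python3 kin.py
```

```text
[ 0.5868  0.4433  0.4137  0.5468 -0.112 ] 0.06990222754495963
0.5 0.02 (15, array([0.32, 2.18]), np.float64(0.38))
0.5 0.06 (20, array([0.21, 2.25]), np.float64(0.33))
0.5 0.15 (30, array([-0.06,  2.35]), np.float64(0.33))
0.55 0.02 (20, array([0.36, 2.18]), np.float64(0.25))
0.55 0.06 (20, array([0.26, 2.15]), np.float64(0.37))
0.55 0.15 (30, array([0.03, 2.26]), np.float64(0.33))
0.6 0.02 (20, array([0.4 , 2.08]), np.float64(0.31))
0.6 0.06 (25, array([0.31, 2.16]), np.float64(0.24))
0.6 0.15 (30, array([0.11, 2.17]), np.float64(0.34))
0.65 0.02 (20, array([0.45, 1.97]), np.float64(0.37))
0.65 0.06 (25, array([0.36, 2.05]), np.float64(0.29))
0.65 0.15 (30, array([0.18, 2.08]), np.float64(0.36))
0.7 0.02 (25, array([0.49, 1.97]), np.float64(0.24))
0.7 0.06 (25, array([0.42, 1.95]), np.float64(0.34))
0.7 0.15 (35, array([0.24, 2.08]), np.float64(0.2))
```

```bash
python3 - <<'E'
from lc import *
S=pickle.load(open("S.pkl","rb"));T=cam(S["top"]);C=cam(S["scene"])
st,s=pickle.load(open("w1.pkl","rb"));W=wristcam(s,st)
st8,s8=pickle.load(open("w8.pkl","rb"));W8=wristcam(s8,st8)
a=tri([T,W],[(382.3,199.2),(312,61)]);print("lip left front T+W1",a.round(3),loc(ho,a))
print("pointer T+W1",loc(ho,tri([T,W],[(369,183.4),(215,20)])), "T+W8",loc(ho,tri([T,W8],[(369,183.4),(630,45)])),"T+C",loc(ho,tri([T,C],[(369,183.4),(379.6,293.8)])))
print("right lip end T", [loc(ho,onz(T,(468.2,245),z)) for z in (.05,.07)])
for z in (.05,.065,.08): print(z,[proj(c,[*glob(ho,-.032,y),z])[0].round(1) for c in (T,W,C) for y in (.15,-.15)])
for nm,sh in (("wrist",None),("top",1),("scene",1)):
    st=observe();p=snapshot(nm);c=cam(p) if sh else wristcam(p,st)
    for t in ("sash_edge","pointer_tip"):
        for d in silhouettes(p,t)[:3]: print(nm,t,round(d["confidence"],2),d["bbox"])
E
```

```text
lip left front T+W1 [ 0.614 -0.162  0.176] [-0.0518  0.1455  0.176 ]
pointer T+W1 [-0.028   0.2023  0.1548] T+W8 [-0.0129  0.205   0.1056] T+C [-0.0205  0.2017  0.1282]
right lip end T [array([-0.0272, -0.1653,  0.05  ]), array([-0.0313, -0.161 ,  0.07  ])]
0.05 [array([379.5, 199.4]), array([463.2, 244. ]), array([312.6,  65. ]), array([654.1,  94.6]), array([363.8, 322.7]), array([297.7, 408.4])]
0.065 [array([380. , 198.6]), array([464.5, 243.7]), array([312.2,  61.6]), array([670.8,  92.8]), array([364.3, 319.3]), array([297.7, 405.3])]
0.08 [array([380.5, 197.8]), array([465.8, 243.3]), array([311.7,  57.9]), array([689.3,  90.8]), array([364.7, 315.9]), array([297.6, 402.2])]
wrist sash_edge 0.84 [156.5, 1.7, 483.5, 17.1]
top sash_edge 0.88 [375.0, 175.5, 123.1, 70.6]
top pointer_tip 0.4 [365.8, 178.8, 17.9, 8.7]
scene sash_edge 0.95 [304.1, 272.0, 84.2, 129.5]
```

>>> {"method": "apply_moves", "body": {
  "plan": [
    [1,0.15,0.087,0.14,-0.0151,0.092,0],
    [1,0.15,0.087,0.14,0,0,0],
    [1,0.157,0.089,0,0,0,0],
    [1,0,0,0,0,0,0],
    [1,0,0,0,0,0,0]
  ]
}}

```text
time_s: 36.92
position: [0.524, -0.1412, 0.2265]
orientation: [0.971, -0.238, -0.001, -0.001]
ft_force: [0.0, -0.0, -1.2]
width: 0.0
grip_force: 0.0
```

```bash
cat > v.py <<'E'
from lc import *
import sys
st=observe();s=snapshot("wrist");pickle.dump((st,s),open(sys.argv[1]+".pkl","wb"))
q=R.from_quat(st["orientation"]).as_matrix();print(loc(ho,st["position"]),"tool z",loc([0,0,ho[2]],q[:,2]),"yaw",np.degrees(np.arctan2(q[1,0],q[0,0])).round(1))
c=wristcam(s,st);print(proj(c,[[*glob(ho,-.02,.202),.13],[*glob(ho,-.032,.15),.065]]))
for t in ("sash_edge","pointer_tip"):
    for d in silhouettes(s,t)[:3]: print(t,round(d["confidence"],2),d["bbox"])
E
python3 v.py va
```

```text
[-0.141   0.1201  0.2265] tool z [-0.0014  0.0012 -1.    ] yaw -27.5
[[194.03611364  55.38224834]
 [286.95171162  89.49772736]]
sash_edge 0.67 [186.8, 0.0, 453.2, 104.2]
pointer_tip 0.88 [154.5, 36.0, 119.6, 45.6]
pointer_tip 0.33 [0.4, 135.0, 234.6, 289.9]
```

>>> {"method": "apply_moves", "body": {
  "plan": [
    [1,0.128,0.234,0,0,0,0],
    [1,0.128,0.234,0,0,0,0],
    [1,0.128,0.234,0,0,0,0],
    [1,0,0,0,0,0,0],
    [1,0,0,0,0,0,0]
  ]
}}

```text
time_s: 37.7
position: [0.601, -0.0016, 0.2269]
orientation: [0.971, -0.238, -0.0, -0.0]
ft_force: [-0.6, 0.1, 0.4]
width: 0.0002
grip_force: 0.0
```

```bash
python3 v.py vb; python3 - <<'E'
from lc import *
def crop(f,P):
    st,s=pickle.load(open(f+".pkl","rb"));u,v=proj(wristcam(s,st),P)[0];x=int(min(max(u-60,0),440));y=int(min(max(v-60,0),330))
    print(f,"origin",x,y);return cv2.resize(s["image"][y:y+150,x:x+200,::-1],None,fx=2,fy=2,interpolation=cv2.INTER_CUBIC)
P=[*glob(ho,-.02,.202),.13]
A=crop("va",P);B=crop("vb",P)
S=pickle.load(open("S.pkl","rb"))
D=cv2.resize(S["top"]["image"][170:245,355:455,::-1],None,fx=4,fy=4,interpolation=cv2.INTER_CUBIC);E=cv2.resize(S["scene"]["image"][265:340,330:430,::-1],None,fx=4,fy=4,interpolation=cv2.INTER_CUBIC)
cv2.imwrite("pics/comp.png",np.vstack([np.hstack([A,B]),np.hstack([D,E])]))
E
```

```text
[-0.1403  0.2795  0.2269] tool z [-2.e-04  7.e-04 -1.e+00] yaw -27.5
[[447.07193022  61.94601383]
 [480.29802074  94.4142007 ]]
sash_edge 0.96 [475.9, 0.0, 164.1, 100.5]
sash_edge 0.68 [0.0, 318.7, 101.1, 161.3]
pointer_tip 0.61 [415.3, 41.6, 116.7, 46.1]
va origin 134 0
vb origin 387 1
```

View pics/comp.png

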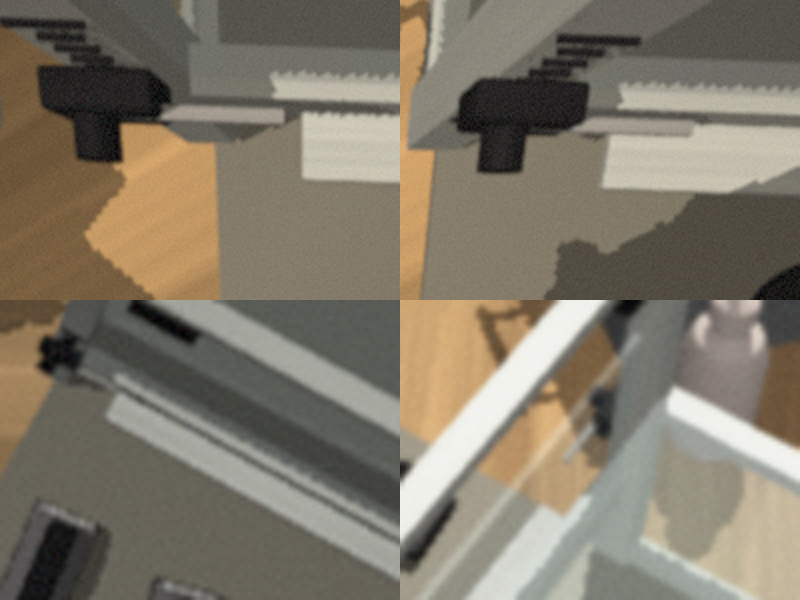

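Composite: the pointer's rod tip is at wrist pixels (276,57.5) and (533.5,65). The lip's left front corner is at (285.5,90.5) and (488.5,94.5). Next I triangulate both.

```bash
python3 - <<'E'
from lc import *
C=[wristcam(s,st) for st,s in (pickle.load(open(f+".pkl","rb")) for f in ("va","vb"))]
a=tri(C,[(276,57.5),(533.5,65)]);b=tri(C,[(285.5,90.5),(488.5,94.5)])
print("pointer",a.round(4),loc(ho,a));print("lip",b.round(4),loc(ho,b))
for P,px in ((a,[(276,57.5),(533.5,65)]),(b,[(285.5,90.5),(488.5,94.5)])): print([ (proj(c,P)[0]-p).round(1) for c,p in zip(C,px)])
S=pickle.load(open("S.pkl","rb"));T=cam(S["top"]);E=cam(S["scene"]);print("rep top",proj(T,[a,b]).round(1),"scene",proj(E,[a,b]).round(1))
E
```

```text
pointer [ 0.6432 -0.1723  0.1352] [-0.0215  0.15    0.1352]
lip [ 0.6323 -0.1665  0.0795] [-0.0338  0.1498  0.0795]
[array([0. , 0.4]), array([ 0.1, -0.4])]
[array([-0. , -0.6]), array([-0.1,  0.6])]
rep top [[384.2 191.7]
 [380.3 198.4]] scene [[369.9 304.8]
 [364.1 315.7]]
```

>>> {"method": "apply_moves", "body": {
  "plan": [
    [1,-0.09,-0.27,0,0,0,-0.012],
    [1,-0.09,-0.27,0,0,0,0],
    [1,-0.09,-0.27,0,0,0,0],
    [1,-0.09,-0.27,0,-0.0533,-0.0975,0],
    [1,-0.09,-0.27,0,-0.0533,-0.0975,0]
  ],
  "newtons": 50
}}

```text
time_s: 38.48
position: [0.5108, -0.2741, 0.2279]
orientation: [0.953, -0.244, 0.172, 0.044]
ft_force: [0.2, -0.8, -0.4]
width: -0.0003
grip_force: 0.0
```

>>> {"method": "apply_moves", "body": {
  "plan": [
    [1,0,0,-0.25,0,0,0],
    [1,0,0,-0.25,0,0,0],
    [1,0,0,-0.2,0,0,0],
    [1,0,0,-0.12,0,0,0],
    [1,0,0,0,0,0,0]
  ]
}}

```text
time_s: 39.1
position: [0.5095, -0.2707, 0.0612]
orientation: [0.954, -0.244, 0.166, 0.041]
ft_force: [0.6, 0.0, 1.3]
width: -0.0001
grip_force: 0.0
```

```bash
cat > p.py <<'E'
from lc import *
st=observe();q=R.from_quat(st["orientation"]).as_matrix();print(st["position"].round(4),"hood",loc(ho,st["position"]),"toolz",loc([0,0,ho[2]],q[:,2]),"yaw",np.degrees(np.arctan2(q[1,0],q[0,0])).round(1),st["qpos"].round(2),st["ft_force"].round(1))
E
python3 p.py
```

```text
[ 0.5095 -0.2707  0.0612] hood [-0.0917 -0.0005  0.0612] toolz [ 0.3378  0.0016 -0.9412] yaw -28.7 [-0.64  0.3   2.03  0.11  0.47  1.34] [0.6 0.  1.3]
```

>>> {"method": "apply_moves", "body": {
  "plan": [
    [1,0.088,-0.048,0,0,0,0],
    [1,0.088,-0.048,0,0,0,0],
    [1,0.035,-0.019,0,0,0,0],
    [1,0,0,0,0,0,0]
  ]
}}

```text
time_s: 39.6
position: [0.5528, -0.2937, 0.0634]
orientation: [0.954, -0.243, 0.168, 0.042]
ft_force: [-3.0, 1.2, 0.3]
width: 0.0001
grip_force: 1.2
```

>>> {"method": "apply_moves", "body": {
  "plan": [
    [1,0.018,-0.01,0,0,0,0],
    [1,0,0,0,0,0,0]
  ]
}}

```text
time_s: 39.85
position: [0.5537, -0.2936, 0.0618]
orientation: [0.955, -0.243, 0.165, 0.041]
ft_force: [-8.2, 2.5, 1.1]
width: -0.0001
grip_force: 3.7
```

>>> {"method": "apply_moves", "body": {
  "plan": [
    [1,0.013,-0.007,0,0,0,0],
    [1,0,0,0,0,0,0]
  ]
}}

```text
time_s: 40.1
position: [0.554, -0.2936, 0.0605]
orientation: [0.955, -0.243, 0.162, 0.04]
ft_force: [-12.3, 3.2, 2.5]
width: 0.0
grip_force: 5.6
```

```bash
python3 p.py
```

```text
[ 0.554  -0.2936  0.0605] hood [-0.0416  0.0007  0.0605] toolz [ 0.3295  0.0028 -0.9442] yaw -28.6 [-0.62  0.36  1.92  0.09  0.53  1.38] [-12.3   3.2   2.5]
```

>>> {"method": "apply_moves", "body": {
  "plan": [
    [1,0,0,0.02,0,0,0],
    [1,0,0,0.02,0,0,0],
    [1,0,0,0.02,0,0,0],
    [1,0,0,0.02,0,0,0],
    [1,0,0,0,0,0,0]
  ]
}}

```text
time_s: 40.72
position: [0.5539, -0.2935, 0.0759]
orientation: [0.956, -0.243, 0.162, 0.04]
ft_force: [-11.7, 3.6, 0.3]
width: 0.0002
grip_force: 5.4
```

```bash
cat > lip.py <<'E'
# height of lip from top+scene cameras via sash masks; plus wrist
from lc import *
import sys
exec(open("p.py").read().split("\n",1)[1])
for n in ("scene","top"):
    s=snapshot(n);c=cam(s);d=silhouettes(s,"sash_edge")
    if not d: print(n,"none");continue
    m=d[0]["mask"].astype(np.uint8);print(n,round(d[0]["confidence"],2),d[0]["bbox"],int(m.sum()))
    cnt=max(cv2.findContours(m,cv2.RETR_EXTERNAL,cv2.CHAIN_APPROX_NONE)[0],key=len)[:,0].astype(float)
    best=[]
    for z in np.arange(.06,.18,.004):
        # model lip line pixels: compare the lip's outer edge to contour
        L=proj(c,[[*glob(ho,-.033,y),z] for y in np.linspace(-.13,.13,27)])
        best.append((np.median(np.linalg.norm(L[:,None]-cnt[None],axis=2).min(1)),z))
    print([(round(z,3),round(float(e),1)) for e,z in sorted(best)[:4]])
E
python3 lip.py
```

```text
[ 0.5539 -0.2935  0.0759] hood [-0.0417  0.0007  0.0759] toolz [ 0.3288  0.0028 -0.9444] yaw -28.6 [-0.62  0.34  1.9   0.08  0.57  1.38] [-11.7   3.6   0.3]
scene 0.95 [302.3, 268.5, 90.8, 134.2] 2524
[(np.float64(0.168), 0.6), (np.float64(0.164), 0.6), (np.float64(0.172), 0.7), (np.float64(0.16), 1.1)]
top 0.82 [374.6, 173.0, 123.5, 75.1] 2869
[(np.float64(0.072), 0.6), (np.float64(0.076), 0.7), (np.float64(0.068), 0.7), (np.float64(0.064), 0.7)]
```

>>> {"method": "apply_moves", "body": {
  "plan": [
    [1,0,0,0.025,0,0,0],
    [1,0,0,0.025,0,0,0],
    [1,0,0,0.025,0,0,0],
    [1,0,0,0.025,0,0,0],
    [1,0,0,0,0,0,0]
  ]
}}

```text
time_s: 41.55
position: [0.5539, -0.2936, 0.0959]
orientation: [0.956, -0.243, 0.162, 0.04]
ft_force: [-11.8, 3.9, -0.2]
width: 0.0001
grip_force: 5.5
```

>>> {"method": "apply_moves", "body": {
  "plan": [
    [1,0,0,0.025,0,0,0],
    [1,0,0,0.025,0,0,0],
    [1,0,0,0.025,0,0,0],
    [1,0,0,0.018,0,0,0],
    [1,0,0,0,0,0,0]
  ]
}}

```text
time_s: 42.18
position: [0.5539, -0.2936, 0.1143]
orientation: [0.956, -0.243, 0.162, 0.04]
ft_force: [-10.8, 4.2, -1.3]
width: 0.0001
grip_force: 5.5
```

```bash
python3 lip.py
```

```text
[ 0.5539 -0.2936  0.1143] hood [-0.0418  0.0007  0.1143] toolz [ 0.3285  0.0027 -0.9445] yaw -28.6 [-0.62  0.29  1.85  0.07  0.66  1.4 ] [-10.8   4.2  -1.3]
scene 0.76 [301.4, 265.8, 91.4, 136.1] 3266
[(np.float64(0.176), 4.1), (np.float64(0.06), 4.3), (np.float64(0.172), 4.6), (np.float64(0.064), 4.8)]
top 0.89 [374.9, 172.3, 125.2, 71.8] 2816
[(np.float64(0.116), 0.7), (np.float64(0.12), 0.7), (np.float64(0.112), 0.8), (np.float64(0.124), 0.8)]
```

>>> {"method": "apply_moves", "body": {
  "plan": [
    [1,-0.03,0.016,0,0,0,0],
    [1,-0.225,0.123,0,0,0,0],
    [1,0.035,0.207,0.187,0.0533,0.0975,0],
    [1,0.035,0.207,0.187,0.0533,0.0975,0.012],
    [1,0.035,0.207,0.187,0,0,0]
  ]
}}

```text
time_s: 43.0
position: [0.5337, -0.1586, 0.2185]
orientation: [0.971, -0.239, 0.03, 0.002]
ft_force: [1.4, -0.0, 0.8]
width: -0.0
grip_force: 0.0
```

>>> {"method": "apply_moves", "body": {
  "plan": [
    [1,0,0,0,0,0,0],
    [1,0,0,0,0,0,0]
  ]
}}

```text
time_s: 43.25
position: [0.5302, -0.1579, 0.2167]
orientation: [0.971, -0.238, 0.028, 0.002]
ft_force: [-0.3, 1.0, -0.3]
width: -0.0001
grip_force: 0.0
```

```bash
python3 v.py vc; python3 - <<'E'
from lc import *
for f in ("va","vc"):
    st,s=pickle.load(open(f+".pkl","rb"));c=wristcam(s,st);g=s["image"].mean(2)
    for z in ((.0735,.0795,.0855) if f=="va" else (.12,.125,.13,.135,.14)): 
        e=proj(c,[[*glob(ho,-.0338,y),z] for y in (.15,.10,.05)]);print(f,z,e.round(1).tolist())
    for col in (300,330,360,400,440): print(col,[int(v) for v in g[30:130:3,col]])
    r=int(proj(c,[*glob(ho,-.025,.15),.08 if f=="va" else .133])[0][1]);
    for rr in (r-6,r,r+6): print("row",rr,[int(v) for v in g[rr,230:330:4]])
E
```

```text
[-0.1275  0.1085  0.2167] tool z [ 0.0553  0.0103 -0.9984] yaw -27.5
[[178.11672137  86.68924954]
 [274.42678004 117.81771188]]
sash_edge 0.63 [120.3, 0.5, 517.8, 124.1]
pointer_tip 0.85 [136.7, 66.2, 122.9, 44.1]
va 0.0735 [[285.9, 90.8], [348.6, 92.0], [411.1, 93.2]]
va 0.0795 [[285.2, 89.9], [349.2, 91.2], [413.1, 92.4]]
va 0.0855 [[284.4, 89.1], [349.8, 90.4], [415.1, 91.6]]
300 [109, 112, 118, 158, 179, 180, 182, 94, 75, 159, 193, 195, 196, 193, 187, 192, 190, 189, 194, 194, 139, 120, 117, 123, 121, 118, 118, 122, 120, 122, 122, 123, 120, 114]
330 [111, 110, 129, 153, 173, 187, 184, 137, 95, 122, 189, 197, 196, 196, 187, 187, 194, 189, 196, 191, 177, 115, 117, 116, 120, 119, 119, 121, 119, 118, 122, 115, 117, 115]
360 [112, 113, 113, 152, 162, 190, 185, 177, 97, 108, 187, 194, 196, 199, 188, 189, 191, 186, 194, 198, 191, 118, 116, 117, 115, 118, 115, 121, 116, 119, 116, 116, 116, 118]
400 [112, 116, 111, 113, 147, 180, 185, 185, 124, 98, 157, 188, 192, 194, 195, 192, 190, 191, 193, 200, 194, 157, 114, 115, 116, 112, 117, 119, 115, 115, 119, 112, 117, 116]
440 [106, 110, 110, 108
[... 1391 characters left out ...]
 132, 166, 183, 184, 189, 134, 101, 98, 173, 188, 194, 194, 197, 197, 193, 189, 194, 192, 194, 198, 192, 168, 112, 114, 118, 116, 115]
440 [77, 78, 107, 109, 110, 112, 109, 112, 156, 178, 184, 185, 178, 96, 102, 121, 182, 188, 188, 196, 196, 193, 191, 191, 191, 191, 193, 193, 194, 112, 113, 113, 115, 115]
row 89 [153, 155, 154, 155, 153, 154, 153, 105, 159, 189, 185, 188, 186, 187, 189, 184, 186, 189, 187, 189, 189, 189, 185, 188, 192]
row 95 [92, 95, 77, 79, 74, 75, 104, 125, 191, 190, 192, 192, 194, 194, 193, 191, 189, 191, 192, 193, 193, 192, 191, 191, 192]
row 101 [150, 118, 118, 118, 119, 121, 120, 118, 190, 191, 189, 190, 189, 191, 184, 191, 189, 190, 188, 186, 191, 188, 187, 189, 191]
```

>>> {"method": "apply_moves", "body": {
  "plan": [
    [1,0.118,0.26,0.02,0,0,0],
    [1,0.118,0.26,0.02,0,0,0],
    [1,0.117,0.261,0,0,0,0],
    [1,0,0,0,0,0,0],
    [1,0,0,0,0,0,0]
  ]
}}

```text
time_s: 44.02
position: [0.6001, -0.0022, 0.2233]
orientation: [0.971, -0.238, 0.026, 0.002]
ft_force: [-0.5, -0.6, 0.5]
width: 0.0001
grip_force: 0.0
```

```bash
python3 v.py vd; python3 - <<'E'
from lc import *
P=np.array([.6432,-.1723,.1352])
for f in ("vb","vd"):
    st,s=pickle.load(open(f+".pkl","rb"));c=wristcam(s,st);g=s["image"].mean(2)
    print(f,"pointer px",proj(c,P).round(1))
    for z in ((.0795,) if f=="vb" else (.115,.12,.125,.13,.135,.14)): print(z,proj(c,[[*glob(ho,-.0338,.1498),z],[*glob(ho,-.02,.1498),z]]).round(1).tolist())
    r=int(proj(c,[*glob(ho,-.028,.15),.08 if f=="vb" else .133])[0][1]);u=int(proj(c,[*glob(ho,-.03,.15),.08 if f=="vb" else .13])[0][0])
    for rr in (r-4,r,r+4): print("row",rr,u-30,[int(v) for v in g[rr,u-30:u+30:2]])
    for col in (u+12,u+24): print("col",col,r-10,[int(v) for v in g[r-10:r+20:2,col]])
E
```

```text
[-0.1408  0.2785  0.2233] tool z [ 0.0516  0.009  -0.9986] yaw -27.6
[[444.75761853  70.27977058]
 [478.75057028 104.64675273]]
sash_edge 0.71 [470.8, 0.3, 169.2, 99.5]
pointer_tip 0.98 [414.0, 49.5, 115.1, 46.5]
pointer_tip 0.43 [386.3, 0.0, 249.7, 288.2]
vb pointer px [[533.6  64.5]]
0.0795 [[488.4, 95.1], [491.4, 75.8]]
row 82 459 [120, 121, 123, 120, 121, 118, 121, 122, 114, 115, 119, 117, 121, 120, 123, 149, 189, 194, 190, 187, 194, 188, 187, 189, 188, 190, 190, 186, 191, 190]
row 86 459 [122, 115, 118, 121, 119, 118, 117, 123, 116, 120, 117, 116, 115, 117, 121, 160, 190, 184, 187, 183, 183, 186, 187, 185, 186, 186, 183, 183, 186, 182]
row 90 459 [119, 117, 113, 122, 119, 114, 121, 117, 122, 120, 118, 117, 120, 123, 134, 184, 191, 191, 193, 190, 193, 187, 193, 189, 190, 190, 190, 188, 187, 190]
col 501 76 [185, 185, 190, 188, 186, 186, 190, 187, 189, 174, 123, 115, 120, 117, 122]
col 513 76 [188, 185, 187, 186, 186, 183, 188, 188, 191, 186, 136, 116, 119, 114, 119]
vd pointer px [[530.5  72.3]]
0.115 [[510.5, 98.2], [513.7, 76.6]]
0.12 [[514.4, 97.1], [517.7, 75.0]]
0.125 [[518.4, 96.0], [521.9, 73.4]]
0.13 [[522.7, 94.8], [526.3, 71.7]]
0.135 [[527.1, 93.6], [530.9, 69.9]]
0.14 [[531.8, 92.3], [535.7, 68.1]]
row 80 493 [92, 119, 121, 119, 116, 120, 118, 118, 119, 119, 120, 119, 124, 113, 116, 124, 133, 185, 187, 188, 193, 185, 189, 188, 187, 188, 186, 187, 186, 187]
row 84 493 [119, 119, 121, 123, 116, 119, 118, 115, 122, 118, 117, 115, 120, 115, 127, 135, 158, 189, 185, 186, 189, 185, 189, 189, 183, 184, 187, 185, 184, 184]
row 88 493 [122, 116, 119, 118, 118, 117, 119, 122, 119, 118, 118, 119, 119, 115, 128, 132, 177, 192, 189, 187, 188, 190, 190, 191, 190, 191, 189, 191, 187, 193]
col 535 74 [187, 186, 188, 185, 186, 185, 188, 190, 191, 190, 150, 112, 119, 116, 121]
col 547 74 [184, 188, 188, 187, 184, 185, 190, 191, 188, 190, 162, 114, 120, 120, 116]
```

>>> {"method": "apply_moves", "body": {
  "plan": [
    [1,-0.09,-0.268,0,0,0,-0.011],
    [1,-0.09,-0.268,0,0,0,0],
    [1,-0.09,-0.268,0,0,0,0],
    [1,-0.09,-0.268,0,-0.0453,-0.083,0],
    [1,-0.09,-0.268,0,-0.0453,-0.083,0]
  ]
}}

```text
time_s: 44.8
position: [0.5096, -0.2727, 0.225]
orientation: [0.954, -0.243, 0.173, 0.04]
ft_force: [0.4, -0.3, 0.3]
width: -0.0001
grip_force: 0.0
```

>>> {"method": "apply_moves", "body": {
  "plan": [
    [1,0,0,-0.25,0,0,0],
    [1,0,0,-0.25,0,0,0],
    [1,0,0,-0.045,0,0,0],
    [1,0,0,0,0,0,0]
  ]
}}

```text
time_s: 45.3
position: [0.5109, -0.2703, 0.116]
orientation: [0.954, -0.242, 0.17, 0.039]
ft_force: [0.7, 0.5, 0.1]
width: -0.0001
grip_force: 0.0
```

```bash
python3 p.py
```

```text
[ 0.5109 -0.2703  0.116 ] hood [-0.0906  0.0006  0.116 ] toolz [ 0.344   0.0093 -0.9389] yaw -28.6 [-0.64  0.22  1.97  0.1   0.61  1.35] [0.7 0.5 0.1]
```

>>> {"method": "apply_moves", "body": {
  "plan": [
    [1,0.088,-0.048,-0.008,0,0,0],
    [1,0.088,-0.048,0,0,0,0],
    [1,0.035,-0.019,0,0,0,0],
    [1,0.03,-0.0165,0,0,0,0],
    [1,0,0,0,0,0,0]
  ]
}}

```text
time_s: 45.92
position: [0.5549, -0.2927, 0.1123]
orientation: [0.955, -0.242, 0.165, 0.037]
ft_force: [-7.8, 3.8, 1.3]
width: 0.0004
grip_force: 4.1
```

>>> {"method": "apply_moves", "body": {
  "plan": [
    [1,0.01,-0.005,0,0,0,0],
    [1,0,0,0.018,0,0,0],
    [1,0,0,0.017,0,0,0],
    [1,0,0,0,0,0,0]
  ]
}}

```text
time_s: 46.42
position: [0.5549, -0.2927, 0.1179]
orientation: [0.956, -0.242, 0.163, 0.036]
ft_force: [-10.5, 4.0, -1.7]
width: -0.0004
grip_force: 5.5
```

>>> {"method": "apply_moves", "body": {
  "plan": [
    [1,-0.03,0.016,0,0,0,0],
    [1,-0.225,0.123,0,0,0,0],
    [1,-0.09,0.049,0.1,0.0533,0.0975,0],
    [1,-0.09,0.049,0.1,0.0533,0.0975,0],
    [1,0,0,0,0,0,0]
  ]
}}

```text
time_s: 47.05
position: [0.4787, -0.252, 0.1627]
orientation: [0.969, -0.246, 0.01, -0.002]
ft_force: [-0.1, -0.5, 0.3]
width: -0.0003
grip_force: 0.0
```

```bash
python3 lip.py | tail -2;python3 bl.py
```

```text
[(np.float64(0.06), 4.1), (np.float64(0.064), 4.7), (np.float64(0.176), 4.8), (np.float64(0.068), 5.1)]
top none
tcp [ 0.4746 -0.2492  0.1591] [-0.1326  0.0017  0.1591] tool z [ 0.0103  0.0109 -0.9999] [-0.62  0.26  1.71  0.01  1.16  1.44]
39 0.81 [283.2, 135.6, 78.7, 159.4] x -0.1996 -0.0584 y 0.001 [(np.float64(-0.2), np.float64(0.022)), (np.float64(-0.19), np.float64(0.023)), (np.float64(-0.18), np.float64(0.022)), (np.float64(-0.17), np.float64(0.023)), (np.float64(-0.16), np.float64(0.023)), (np.float64(-0.15), np.float64(0.023)), (np.float64(-0.14), np.float64(0.065)), (np.float64(-0.13), np.float64(0.066)), (np.float64(-0.12), np.float64(0.066)), (np.float64(-0.11), np.float64(0.066)), (np.float64(-0.1), np.float64(0.066)), (np.float64(-0.09), np.float64(0.065)), (np.float64(-0.08), np.float64(0.06)), (np.float64(-0.07), np.float64(0.049)), (np.float64(-0.06), np.float64(0.018))]
39 0.38 [0.0, 0.0, 640.0, 93.0] x -0.0241 0.0381 y 0.0 [(np.float64(-0.024), np.float64(0.498)), (np.float64(-0.014), np.float64(0.495)), (np.float64(-0.004), np.float64(0.489)), (np.float64(0.006), np.float64(0.484)), (np.float64(0.016), np.float64(0.478)), (np.float64(0.026), np.float64(0.472)), (np.float64(0.036), np.float64(0.467))]
```

>>> {"method": "apply_moves", "body": {
  "plan": [
    [-0.05,-0.154,0.084,0,0,0,0],
    [-0.05,-0.154,0.084,-0.1,0,0,0],
    [-0.05,0,0,-0.25,0,0,0],
    [-0.05,0,0,-0.25,0,0,0],
    [-0.05,0,0,0,0,0,0]
  ],
  "newtons": 60
}}

```text
time_s: 48.08
position: [0.4105, -0.2139, 0.0369]
orientation: [0.969, -0.247, 0.002, -0.006]
ft_force: [-0.8, -0.0, 1.7]
width: 0.045
grip_force: 0.0
```

```bash
python3 p.py
```

```text
[ 0.4105 -0.2139  0.0369] hood [-0.2057  0.0019  0.0369] toolz [ 0.0012  0.0119 -0.9999] yaw -28.5 [-0.64  0.31  2.02  0.02  0.81  1.42] [-0.8 -0.   1.7]
```

Down to the tang, grip, then slide it forward.

>>> {"method": "apply_moves", "body": {
  "plan": [
    [-0.05,0.009,-0.005,-0.1,0,0,0],
    [-0.05,0,0,-0.04,0,0,0],
    [-0.05,0,0,-0.01,0,0,0],
    [-0.05,0,0,0,0,0,0]
  ]
}}

```text
time_s: 48.58
position: [0.4157, -0.2173, 0.0104]
orientation: [0.969, -0.246, 0.007, -0.004]
ft_force: [0.6, 0.2, -0.4]
width: 0.0451
grip_force: 0.0
```

>>> {"method": "apply_moves", "body": {
  "plan": [
    [0.5,0,0,0,0,0,0],
    [1,0,0,0,0,0,0],
    [1,0,0,0,0,0,0],
    [1,0,0,0,0,0,0]
  ]
}}

```text
time_s: 49.08
position: [0.4155, -0.2173, 0.0105]
orientation: [0.969, -0.246, 0.007, -0.004]
ft_force: [-1.6, 1.2, 6.1]
width: 0.0212
grip_force: 58.5
```

>>> {"method": "apply_moves", "body": {
  "plan": [
    [1,0.05,-0.027,0.008,0,0,0],
    [1,0.145,-0.079,0,0,0,0],
    [1,0.145,-0.079,0,0,0,0],
    [1,0.145,-0.079,0,0,0,0],
    [1,0,0,0,0,0,0]
  ]
}}

```text
time_s: 49.7
position: [0.5158, -0.2721, 0.0113]
orientation: [0.969, -0.246, 0.008, -0.003]
ft_force: [0.0, -0.1, -0.5]
width: 0.0208
grip_force: 58.8
```

```bash
python3 p.py; python3 bl.py | cut -c1-300
```

```text
[ 0.5158 -0.2721  0.0113] hood [-0.0855  0.0013  0.0113] toolz [ 0.0142  0.0102 -0.9998] yaw -28.5 [-0.61  0.48  1.79  0.02  0.85  1.45] [ 0.  -0.1 -0.5]
tcp [ 0.5158 -0.2721  0.0113] [-0.0855  0.0013  0.0113] tool z [ 0.0142  0.0102 -0.9998] [-0.61  0.48  1.79  0.02  0.85  1.45]
41 0.83 [233.2, 1.1, 175.7, 335.1] x -0.1004 0.0368 y 0.001 [(np.float64(-0.1), np.float64(0.021)), (np.float64(-0.09), np.float64(0.021)), (np.float64(-0.08), np.float64(0.024)), (np.float64(-0.07), np.float64(0.024)), (np.float64(-0.06), np.float64(0.024)), (np.float64(-0.05), np.float64(0.024)),
```

>>> {"method": "apply_moves", "body": {
  "plan": [
    [-0.05,0,0,0,0,0,0],
    [-0.05,0,0,0.01,0,0,0],
    [-0.05,0,0,0.03,-0.0533,-0.0975,0],
    [-0.05,0,0,0.01,-0.0533,-0.0975,0],
    [-0.05,0,0,0,0,0,0]
  ]
}}

```text
time_s: 50.52
position: [0.5062, -0.2653, 0.019]
orientation: [0.955, -0.242, 0.17, 0.037]
ft_force: [0.1, 0.4, 0.8]
width: 0.0448
grip_force: 0.0
```

```bash
python3 p.py; python3 bl.py | cut -c1-200
```

```text
[ 0.5062 -0.2653  0.019 ] hood [-0.0971  0.0027  0.019 ] toolz [ 0.3418  0.0122 -0.9397] yaw -28.6 [-0.64  0.36  2.1   0.18  0.35  1.26] [0.1 0.4 0.8]
tcp [ 0.5062 -0.2653  0.019 ] [-0.0971  0.0027  0.019 ] tool z [ 0.3418  0.0122 -0.9397] [-0.64  0.36  2.1   0.18  0.35  1.26]
43 0.96 [256.6, 2.9, 135.7, 323.5] x -0.1082 0.0517 y 0.002 [(np.float64(-0.108), np.float64(0.024)), (np.float64(-0.098), np.float64(0.024)), (np.float64(-0.088), np.float64(0.024)), (np.float64(-0.0
44 0.6 [407.5, 215.4, 22.4, 23.3] x -0.0865 -0.0098 y -0.0 [(np.float64(-0.086), np.float64(0.02)), (np.float64(-0.076), np.float64(0.025)), (np.float64(-0.066), np.float64(0.026)), (np.float64(-0.057
```

>>> {"method": "apply_moves", "body": {
  "plan": [
    [-0.05,0.04,-0.024,-0.02,0,0,0],
    [-0.05,0,0,-0.02,0,0,0],
    [-0.05,0,0,0,0,0,0]
  ]
}}

```text
time_s: 51.1
position: [0.5202, -0.2745, 0.0123]
orientation: [0.954, -0.242, 0.173, 0.039]
ft_force: [-0.2, -0.4, 0.7]
width: 0.0446
grip_force: 0.0
```

>>> {"method": "apply_moves", "body": {
  "plan": [
    [0.5,0,0,0,0,0,0],
    [1,0,0,0,0,0,0],
    [1,0,0,0,0,0,0],
    [1,0,0,0,0,0,0]
  ]
}}

```text
time_s: 51.6
position: [0.5199, -0.2744, 0.0132]
orientation: [0.954, -0.242, 0.174, 0.039]
ft_force: [-1.8, 0.4, 2.8]
width: 0.0197
grip_force: 58.9
```

```bash
python3 p.py
```

```text
[ 0.5199 -0.2744  0.0132] hood [-0.0807  0.0012  0.0132] toolz [ 0.3508  0.0105 -0.9364] yaw -28.5 [-0.64  0.39  2.08  0.19  0.33  1.26] [-1.8  0.4  2.8]
```

>>> {"method": "apply_moves", "body": {
  "plan": [
    [1,0.05,-0.027,0.008,0,0,0],
    [1,0.06,-0.033,0,0,0,0],
    [1,0.048,-0.026,0,0,0,0],
    [1,0,0,0,0,0,0]
  ]
}}

```text
time_s: 52.1
position: [0.5533, -0.2928, 0.0149]
orientation: [0.954, -0.241, 0.175, 0.04]
ft_force: [-0.3, 0.1, -0.7]
width: 0.0199
grip_force: 58.8
```

>>> {"method": "apply_moves", "body": {
  "plan": [
    [-0.05,0,0,0,0,0,0],
    [-0.05,0,0,0,0,0,0],
    [-0.05,-0.06,0.033,0.04,0,0,0],
    [-0.05,-0.15,0.08,0.1,0,0,0],
    [-0.05,-0.15,0.08,0.1,0,0,0]
  ]
}}

```text
time_s: 52.72
position: [0.4779, -0.252, 0.0631]
orientation: [0.954, -0.242, 0.174, 0.039]
ft_force: [0.0, -0.4, 0.2]
width: 0.0446
grip_force: 0.0
```

```bash
python3 p.py; python3 bl.py | cut -c1-700
```

```text
[ 0.4779 -0.252   0.0631] hood [-0.1283  0.0008  0.0631] toolz [ 0.3499  0.0107 -0.9367] yaw -28.5 [-0.66  0.25  2.12  0.16  0.43  1.27] [ 0.  -0.4  0.2]
tcp [ 0.4779 -0.252   0.0631] [-0.1283  0.0008  0.0631] tool z [ 0.3499  0.0107 -0.9367] [-0.66  0.25  2.12  0.16  0.43  1.27]
45 0.61 [268.8, 1.9, 104.5, 202.3] x -0.0725 0.0565 y 0.002 [(np.float64(-0.072), np.float64(0.024)), (np.float64(-0.062), np.float64(0.024)), (np.float64(-0.052), np.float64(0.023)), (np.float64(-0.042), np.float64(0.023)), (np.float64(-0.032), np.float64(0.023)), (np.float64(-0.022), np.float64(0.023)), (np.float64(-0.012), np.float64(0.023)), (np.float64(-0.002), np.float64(0.063)), (np.float64(0.008), np.float64(0.065)), (np.float64(0.018), np.float64(0.066)), (np.float64(0.028), np.float64(0.066)), (np.float64(0.038), np.float64(0.066)), (np.float64(0.048), np.float64(0.066))]
46 0.59 [409.9, 218.3, 14.5, 18.1] x -0.0747 -0.0114 y -0.001 [(np.float64(-0.075), np.float64(0.025)), (np.float64(-0.065), np.float64(0.024)), (np.float64(-0.055), np.float64(0.025)), (np.float64(-0.045), np.float64(0.026)), (np.float64(-0.035), np.float64(0.026)), (np.float64(-0.025), np.float64(0.026)), (np.float64(-0.015), np.float64(0.022))]
46 0.2 [273.5, 256.5, 24.6, 37.8] x -0.4475 -0.3234 y 0.3 [(np.float64(-0.448), np.float64(0.049)), (np.float64(-0.438), np.float64(0.067)), (np.float64(-0.428), np.float64(0.077)), (np.float64(-0.418), np.float64(0.083)), (np.float64(-0.408), np.float64(0.089)), (np.float64(-0.397), np.float64(0.092)), (np.float64(-0.387), np.float64(0.093)), (np.float64(-0.377), np.float64(0.09)), (np.float64(-0.367), np.float64(0.088)), (np.float64(-0.357), np.float64(0.084)), (np.float64(-0.347), np.float64(0.042)), (np.float64(-0.337), np.float64(0.029)), (np.float64(-0.327), np.float64(0.007))]
```

>>> {"method": "apply_moves", "body": {
  "plan": [
    [1,0,0,0,0.0533,0.0975,0],
    [1,0.04,-0.022,-0.15,0,0,0],
    [1,0,0,-0.1,0,0,0],
    [1,0,0,-0.02,0,0,0],
    [1,0,0,0,0,0,0]
  ]
}}

```text
time_s: 53.55
position: [0.488, -0.2578, 0.0085]
orientation: [0.965, -0.245, 0.09, 0.018]
ft_force: [0.2, -0.4, -0.2]
width: 0.0
grip_force: 0.0
```

```bash
python3 p.py
```

```text
[ 0.488  -0.2578  0.0085] hood [-0.1167  0.0006  0.0085] toolz [ 0.1829  0.0106 -0.9831] yaw -28.5 [-0.64  0.39  2.01  0.07  0.56  1.38] [ 0.2 -0.4 -0.2]
```

>>> {"method": "apply_moves", "body": {
  "plan": [
    [1,0.08,-0.044,0,0,0,0],
    [1,0.06,-0.033,0,0,0,0],
    [1,0.04,-0.022,0,0,0,0],
    [1,0.022,-0.012,0,0,0,0],
    [1,0,0,0,0,0,0]
  ]
}}

```text
time_s: 54.18
position: [0.5285, -0.2799, 0.0096]
orientation: [0.965, -0.245, 0.091, 0.018]
ft_force: [-1.4, 1.2, 5.2]
width: -0.0005
grip_force: 2.2
```

```bash
python3 p.py
```

```text
[ 0.5285 -0.2799  0.0096] hood [-0.0706  0.0005  0.0096] toolz [ 0.1836  0.0105 -0.9829] yaw -28.5 [-0.62  0.44  1.91  0.06  0.61  1.4 ] [-1.4  1.2  5.2]
```

>>> {"method": "apply_moves", "body": {
  "plan": [
    [1,-0.08,0.044,0,0,0,0],
    [1,-0.2,0.11,0.15,0,0,0],
    [1,0,0,0.25,0.05,0.09,0],
    [1,0,0,0.25,0,0,0],
    [1,0,0,0.25,0,0,0]
  ]
}}

```text
time_s: 54.8
position: [0.4735, -0.249, 0.1777]
orientation: [0.969, -0.246, 0.03, 0.0]
ft_force: [0.5, -0.8, -0.2]
width: 0.0001
grip_force: 0.0
```

```bash
python3 p.py; python3 bl.py | cut -c1-700
```

```text
[ 0.4735 -0.249   0.1777] hood [-0.1337  0.0013  0.1777] toolz [ 0.058   0.0139 -0.9982] yaw -28.5 [-0.63  0.22  1.72  0.02  1.14  1.43] [ 0.5 -0.8 -0.2]
tcp [ 0.4735 -0.249   0.1777] [-0.1337  0.0013  0.1777] tool z [ 0.058   0.0139 -0.9982] [-0.63  0.22  1.72  0.02  1.14  1.43]
47 0.88 [310.8, 94.4, 25.8, 53.1] x -0.061 -0.0167 y 0.001 [(np.float64(-0.061), np.float64(0.024)), (np.float64(-0.051), np.float64(0.024)), (np.float64(-0.041), np.float64(0.023)), (np.float64(-0.031), np.float64(0.023)), (np.float64(-0.021), np.float64(0.023))]
```

>>> {"method": "apply_moves", "body": {
  "plan": [
    [1,0.127,0.246,0.046,0,0,0],
    [1,0.127,0.246,0.046,0,0,0],
    [1,0.127,0.246,0.046,0,0,0],
    [1,0.127,0.246,0.046,0,0,0],
    [1,0.127,0.246,0.046,0,0,0]
  ]
}}

```text
time_s: 55.62
position: [0.5999, -0.0012, 0.2201]
orientation: [0.969, -0.246, 0.028, 0.001]
ft_force: [0.1, -0.5, -0.3]
width: 0.0
grip_force: 0.0
```

>>> {"method": "apply_moves", "body": {
  "plan": [
    [1,0,0,0,0,0,0],
    [1,0,0,0,0,0,0]
  ]
}}

```text
time_s: 55.88
position: [0.5991, -0.003, 0.2201]
orientation: [0.969, -0.245, 0.028, 0.001]
ft_force: [-0.3, -0.4, -0.4]
width: 0.0002
grip_force: 0.0
```

```bash
python3 v.py ve; python3 - <<'E'
from lc import *
P=np.array([.6432,-.1723,.1352])
for f in ("vd","ve"):
    st,s=pickle.load(open(f+".pkl","rb"));c=wristcam(s,st);g=s["image"].mean(2)
    print(f,"pointer px",proj(c,P).round(1))
    for z in (.125,.13,.135,.14): print(z,proj(c,[[*glob(ho,-.0338,.1498),z],[*glob(ho,-.02,.1498),z]]).round(1).tolist())
    r=int(proj(c,[*glob(ho,-.029,.15),.134])[0][1]);u=int(proj(c,[*glob(ho,-.03,.15),.133])[0][0])
    for rr in (r-4,r,r+4): print("row",rr,u-24,[int(v) for v in g[rr,u-24:u+20]])
E
```

```text
[-0.1412  0.2774  0.2201] tool z [ 0.0543  0.0117 -0.9985] yaw -28.4
[[442.61701315  66.84359027]
 [478.20795927 101.64076386]]
sash_edge 0.85 [471.9, 1.2, 167.4, 93.6]
pointer_tip 0.6 [411.0, 45.3, 118.7, 46.9]
vd pointer px [[530.5  72.3]]
0.125 [[518.4, 96.0], [521.9, 73.4]]
0.13 [[522.7, 94.8], [526.3, 71.7]]
0.135 [[527.1, 93.6], [530.9, 69.9]]
0.14 [[531.8, 92.3], [535.7, 68.1]]
row 81 501 [118, 122, 117, 118, 120, 116, 119, 119, 120, 119, 119, 116, 121, 114, 119, 117, 117, 116, 118, 119, 118, 125, 126, 131, 137, 167, 181, 190, 180, 187, 180, 183, 185, 184, 187, 184, 185, 185, 184, 184, 184, 183, 180, 185]
row 85 501 [116, 120, 117, 119, 121, 119, 120, 117, 121, 115, 119, 118, 122, 119, 118, 121, 116, 121, 115, 120, 120, 126, 131, 141, 161, 184, 191, 189, 189, 189, 191, 189, 193, 187, 187, 187, 187, 190, 186, 188, 188, 188, 186, 185]
row 89 501 [118, 120, 118, 118, 123, 120, 120, 116, 120, 119, 120, 118, 120, 119, 118, 120, 115, 120, 117, 128, 133, 135, 136, 154, 180, 193, 192, 191, 192, 188, 189, 189, 191, 188, 189, 188, 188, 188, 185, 191, 190, 190, 190, 189]
ve pointer px [[
[... 155 characters left out ...]
.9]]
row 77 501 [119, 120, 118, 113, 121, 116, 117, 120, 115, 114, 119, 119, 118, 119, 116, 121, 119, 114, 117, 118, 116, 117, 118, 116, 122, 125, 128, 131, 146, 170, 180, 187, 185, 185, 183, 182, 184, 183, 180, 181, 179, 182, 181, 180]
row 81 501 [117, 117, 119, 118, 120, 118, 115, 117, 115, 122, 117, 115, 116, 121, 118, 117, 117, 119, 119, 116, 119, 116, 118, 117, 117, 127, 128, 139, 160, 187, 190, 189, 190, 187, 190, 188, 186, 185, 190, 186, 190, 187, 189, 185]
row 85 501 [121, 120, 116, 122, 118, 119, 119, 122, 119, 118, 121, 120, 116, 116, 118, 117, 115, 120, 120, 116, 116, 117, 119, 119, 131, 133, 136, 150, 178, 191, 193, 191, 192, 192, 190, 192, 192, 192, 191, 193, 189, 191, 190, 189]
```

>>> {"method": "apply_moves", "body": {
  "plan": [
    [1,-0.245,0.039,0,0.01,0.034,0],
    [1,-0.245,0.039,0,0,0,0.1],
    [1,-0.245,0.039,0,0,0,0.1],
    [1,-0.245,0.039,0,0,0,0.1],
    [1,0,0,0,0,0,0.1]
  ]
}}

```text
time_s: 56.65
position: [0.3996, 0.028, 0.2218]
orientation: [0.998, 0.068, 0.0, -0.001]
ft_force: [1.1, 0.1, 0.9]
width: -0.0001
grip_force: 0.0
```

>>> {"method": "apply_moves", "body": {
  "plan": [
    [1,0,0,0,0,0,0.1],
    [1,0,0,0,0,0,0.044],
    [1,0,0,-0.25,0,0,0],
    [1,0,0,0,0,0,0]
  ]
}}

```text
time_s: 57.15
position: [0.4007, 0.0277, 0.1696]
orientation: [0.984, 0.177, -0.003, -0.002]
ft_force: [-0.3, -0.9, -0.0]
width: 0.0002
grip_force: 0.0
```

```bash
python3 p.py; python3 -c "
from lc import *
print(loc(ch,observe()['position']))"
```

```text
[0.4007 0.0277 0.1696] hood [-0.3301  0.2093  0.1696] toolz [-7.e-03  7.e-04 -1.e+00] yaw 20.4 [-0.11  0.06  1.94  0.    1.15  1.11] [-0.3 -0.9 -0. ]
[-0.2723 -0.1226  0.1696]
```

>>> {"method": "apply_moves", "body": {
  "plan": [
    [1,0,0,-0.25,0,0,0],
    [1,0,0,-0.07,0,0,0],
    [1,0.1,0.038,0,0,0,0],
    [1,0.12,0.045,0,0,0,0],
    [1,0.14,0.053,0,0,0,0]
  ],
  "newtons": 50
}}

```text
time_s: 57.78
position: [0.4753, 0.0547, 0.1087]
orientation: [0.984, 0.178, -0.001, -0.001]
ft_force: [-2.4, -1.6, -0.6]
width: 0.0
grip_force: 1.5
```

>>> {"method": "apply_moves", "body": {
  "plan": [
    [1,0.14,0.053,0,0,0,0],
    [1,0.14,0.053,0,0,0,0],
    [1,0.14,0.053,0,0,0,0],
    [1,0.12,0.045,0,0,0,0],
    [1,0.05,0.019,0,0,0,0]
  ]
}}

```text
time_s: 58.4
position: [0.5965, 0.0998, 0.1093]
orientation: [0.984, 0.178, 0.003, -0.001]
ft_force: [0.4, -0.1, 0.5]
width: 0.0003
grip_force: 0.0
```

>>> {"method": "apply_moves", "body": {
  "plan": [
    [1,0.03,0.0113,0,0,0,0],
    [1,0.02,0.0075,0,0,0,0],
    [1,0,0,0,0,0,0]
  ]
}}

```text
time_s: 58.78
position: [0.5992, 0.1013, 0.1086]
orientation: [0.984, 0.178, -0.004, -0.0]
ft_force: [-9.8, -5.5, 6.0]
width: 0.0
grip_force: 5.4
```

```bash
python3 -c "
from lc import *
s=observe();print(loc(ch,s['position']),s['ft_force'])"
```

```text
[-0.0607 -0.1242  0.1086] [-9.77141634 -5.46284627  5.96960937]
```

>>> {"method": "apply_moves", "body": {
  "plan": [
    [1,0.01,0.004,0,0,0,0],
    [1,-0.1,-0.038,0,0,0,0],
    [1,-0.2,-0.076,0.05,0,0,0],
    [1,0,0,0.25,0,0,0],
    [1,0,0,0.25,0,0,0]
  ]
}}

```text
time_s: 59.4
position: [0.5447, 0.0812, 0.2194]
orientation: [0.984, 0.178, 0.001, -0.001]
ft_force: [0.9, -0.7, 0.2]
width: 0.0003
grip_force: 0.0
```

```bash
python3 - <<'E'
from lc import *
st=observe();s=snapshot("wrist");c=wristcam(s,st);g=s["image"].mean(2);print(loc(ch,st["position"]))
for col in (300,320):
    r=[i for i in range(0,300) if g[i,col]>172];print(col,r[:3],r[-3:], [loc(ch,onz(c,(col,np.mean(r)),.122))] if r else "")
s=snapshot("top");T=cam(s)
for n in ("left_drawer_handle","right_drawer_handle"):
    for d in silhouettes(s,n)[:2]:
        ys,xs=np.nonzero(d["mask"]);W=np.array([loc(ch,onz(T,p,.12)) for p in zip(xs,ys)]);print(n,round(d["confidence"],2),"x",W[:,0].min(),W[:,0].max(),"y",W[:,1].min(),W[:,1].max())
for d in silhouettes(s,"blank1")[:2]:
    ys,xs=np.nonzero(d["mask"]);W=np.array([loc(ho,onz(T,p,.013)) for p in zip(xs,ys)]);print("blank",round(d["confidence"],2),W.min(0),W.max(0))
E
```

```text
[-0.1187 -0.1236  0.2194]
300 [131, 132, 133] [136, 137, 138] [array([-0.043 , -0.1096,  0.122 ])]
320 [131, 132, 133] [136, 137, 138] [array([-0.0431, -0.1231,  0.122 ])]
left_drawer_handle 0.72 x -0.0526 0.0055 y -0.0051 0.2347
right_drawer_handle 0.54 x -0.0219 0.0061 y -0.2298 -0.1863
```

```bash
python3 -c "
from bench import sign_off
print(sign_off())"
```

```text
the job is handed in; nothing more can be done
None
```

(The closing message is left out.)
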